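# Load and lock the sample carrier

### The arm

A 7-joint arm with a two-finger parallel gripper is mounted at the origin on the work surface. World frame = base frame: x ahead of the robot, y to its left, z up, the work surface at z = 0. Lengths are in m, angles in rad, forces in N, time in s.
With the tool pointing down it reaches from about 0.4 to 0.875 m from the base axis. Payload 19.3 kg.
Tool frame: the origin (TCP) lies at the very end of the fingers, on their centre line; the grasp point (between the pads) lies 19 mm behind it; z points along the fingers, y is the line along which they close (so a half turn about z gives the same grasp; the last joint's range is limited). The gripper opens to 85 mm and grips with 20 to 120 N. Pads are 22 mm wide; open, the fingers measure 114 mm over their backs; the gripper's body (76 mm by 85 mm) begins 54 mm behind the grasp point. The pads swing forward as they close: fully open they stand 13 mm farther back than shut.
Start: joints at [-1.269, 0.521, -0.036, 1.599, 0.021, 1.021, -0.113], TCP at [0.227, 0.582, 0.231] pointing down, gripper open.
Joint ranges: [-2.91, 2.91], [-0.3, 2.13], [-1.5, 1.42], [0.17, 2.43], [-1.26, 4.41], [0.16, 1.93], [-2.52, 2.52]. Speed limits (rad/s): [1.89, 1.89, 2.39, 2.39, 3.01, 3.01, 3.01].

### API

Orientations are given as [roll, pitch, yaw] about the fixed x, y, z axes, in that order (R = Rz(yaw) Ry(pitch) Rx(roll)).
In Python, from workcell import observe, grab_frame, job_done gives the robot as it stands.
- The arm moves only by the tool move_arm, never from a script. Its argument "plan" is a list that holds one entry, the list of rows, each a list of 7 numbers: the shift along the tool's x, y, z each as a share of 0.02 m, from -1 to 1, then the turn, a rotation vector about the tool's x, y, z each as a share of 6 degrees, from -1 to 1, then the opening, from -1 (shut) to 1 (fully open). A call has exactly 10 rows; each row shifts and turns the commanded pose from where the row before left it, along the tool's axes as they then stand; what a row does not reach is not made up. A row lasts 1/10 s, in which the tool goes at most 50 mm and 8.59 degrees, less where a joint would pass 70% of its speed; a pose out of reach is approached as far as the arm can. A call with a number of a shift or a turn outside -1 to 1 is refused whole. A call with a gripper value outside its range is refused whole. The fingers move at their own pace and stop on an object; "grip_force" is the grip in N (left out, the last holds). Time passes only in rows, so rows that do not move let the fingers close, or fill a call up. It gives the time, the measured TCP pose, the force, the opening and the grip force at its end, in the units of the state.
- observe(): the state, without advancing time (a new reading comes with each control period).
- grab_frame(name): name is "side" or "top"; returns a dict with "color" (420x560x3 uint8, red, green, blue), "intrinsics" (3x3 intrinsics, pixels), "k1" (the pictures are not rectified: a ray, as slopes to the right and down, at radius r is drawn at 1 + k1 r^2 times it, then the intrinsics apply), "position" and "orientation" of the camera in the world. Camera axes: x right, y down, z forward; pixel columns grow to the right and rows downward; lengths in m; the calibration is good to about 2 mm. A picture is of the moment at which its call begins. There is no depth.
- job_done(): hands the job in; it is judged then, once.
The state is a dict: "clock": time; "qpos": joint angles; "qd": joint speeds; "joint_efforts": joint torques, N m; "position": TCP position; "tool_rot": TCP orientation; "force": force on the tool from outside, world axes, zero at the start; "moment": the same for the moment, N m; "grip_width": finger opening in m; "finger_force": force on a finger pad.
Only numpy, scipy, OpenCV 4.12 (cv2) and the standard library are available. Lean on these libraries where they do the work, as an engineer would, in place of code of your own. Each camera call takes 0.05 s, during which the arm holds its last target. There are 200 camera calls.

### The job

Make the sample carrier ready to go: slide its green cover fully open, move the spent cool brick into the yellow returns tray and lay every capped sample box on the table into the compartment. Then slide the cover fully shut and push the red-headed lock pin all the way down through the cover's tongue and the lug below it. Leave the other things on the table where they are, standing as they stand.

Things in the scene. Friction and masses are not known exactly. Their poses are not given: they have to be found in the camera images.
- carrier: white bench-fixed sample carrier, a box 125 (x) x 270 (y) x 58 mm high with walls 10 mm thick; origin at the centre of its underside. The compartment inside is 105 (x) x 250 (y) mm, its floor 12 mm above the table, its rim at 58 mm. Two rails at rim height run on from its +y end to y = 445 mm to carry the open cover. At its -y end a steel lug, 40 x 46 mm, top at 58.5 mm, has an upright 16 mm hole
- compartment (a point): centre of the compartment floor; axes as the carrier's
- cover (a joint): position of the flat green cover in m: 0 = fully shut (against its stop), up to 0.30 = slid along the carrier's +y, clear of the compartment. A plate 122 x 270 x 6 mm, top 66 mm above the table; at its -y end a tongue (40 x 46 mm, same height) has a 16 mm hole that stands over the lug's hole when shut. Slides with 2 to 3 N, stays where left
- cover_handle (a point): middle of the top of the cover's black upright grip bar: 60 mm long across the slide (carrier x), 18 mm thick (carrier y), rising 24 mm from the cover's top to 90 mm above the table; it stands near the cover's -y end, 43 mm from the tongue's hole
- lock_hole (a point): on the axis of the lug's hole, fixed to the carrier, at the height of the tongue's top face (66 mm); the lock pin's origin comes here when the pin is home
- lock_pin: loose upright lock pin; origin on its axis at the underside of its 26 mm flange. Below: a 12 mm steel shaft 40 mm long, its last 10 mm tapered to 6 mm. Above the 4 mm flange: a red round grip, 20 mm across and 36 mm high. At the start it stands in the blue pin holder
- pin_holder: fixed blue block 50 x 50 x 45 mm with a 16 mm hole in its top; origin at the centre of its underside
- cool_brick: blue rigid cool brick with a white top, 80 (x) x 50 (y) x 28 mm high, about 0.2 kg, origin at the centre of its underside; at the start it lies on the compartment floor under the cover
- returns_tray: fixed yellow open tray, 130 (x) x 180 (y) x 35 mm high, walls and floor 5 mm thick; origin at the centre of its underside
- sample_red: white sample box with red cap (absent in some runs), 90 (x, cap at +x) x 22 (y) x 32 mm high, 70 g, origin at the centre of its underside
- sample_blue: white sample box with blue cap (absent in some runs), 90 (x, cap at +x) x 22 (y) x 32 mm high, 70 g, origin at the centre of its underside
- sample_green: white sample box with green cap (absent in some runs), 90 (x, cap at +x) x 22 (y) x 32 mm high, 70 g, origin at the centre of its underside
- sample_yellow: white sample box with yellow cap (absent in some runs), 90 (x, cap at +x) x 22 (y) x 32 mm high, 70 g, origin at the centre of its underside
- sample_orange: white sample box with orange cap (absent in some runs), 90 (x, cap at +x) x 22 (y) x 32 mm high, 70 g, origin at the centre of its underside
- tape_roll: bystander: pale tape roll lying flat, 64 mm across, 24 mm high, origin at the centre of its underside
- pill_jar: bystander: small white jar, 48 mm across, 60 mm high, origin at its underside

How it is judged:
By the outcome, as a careful person would: the job done as asked, in the order asked, and still so for the second after the job is handed in, with the robot touching nothing.
Of sample_red, sample_blue, sample_green, sample_yellow, sample_orange only 3 to 4 are there at a start; the rules pass over those that are not, and their reading is None.
At some moment in a run one of sample_red, sample_blue, sample_green, sample_yellow, sample_orange may be knocked a few centimetres aside while the robot is not near it.
It also fails if it takes over 192 s, if anything falls off the work surface, if the arm or the gripper's body presses on something with over 40 N, if the wrist force passes 120 N, or if a joint passes its speed limit or range.

## Working session

There is one attempt and no reset: what is moved stays moved. The work goes in short steps, Python scripts to look and compute and a tool call to move; the robot and the scene stay as the last step left them, time stands still between calls to the robot, and variables do not carry over. Pictures are saved under pics/ and viewed, at most 14 in all, crops included, and the job is handed in when it is done.

Besides the shell and the picture viewer there is one more tool, called as a command line: name --argument value ..., lists and objects as JSON in quotes. move_arm: Moves the arm, as the interface text tells. Shift numbers are shares of 0.02 m and turn numbers shares of 6 degrees, none past 1 either way. Its arguments: {"type":"object","properties":{"plan":{"type":"array"},"grip_force":{"type":"number"}},"required":["plan"]}

```bash
ls; mkdir -p pics; python3 - <<'E'
from workcell import observe, grab_frame
import cv2
print(observe())
for n in("side","top"):
    f=grab_frame(n); cv2.imwrite(f"pics/{n}0.png",f["color"][:,:,::-1]); print(n,{k:v for k,v in f.items() if k!="color"})
E
```

```text
pics
{'clock': 0.0, 'qpos': array([-1.26922144,  0.52202318, -0.03629205,  1.59998676,  0.0211812 ,
        1.02108425, -0.11277654]), 'qd': array([-5.25882014e-04,  5.52971988e-04, -5.01816641e-04, -1.54456333e-03,
        1.24345004e-04, -2.45358108e-05,  2.40181558e-03]), 'joint_efforts': array([-1.20823803e-03, -9.27109838e+01,  1.97935246e+00, -3.69927871e+01,
        1.78014860e-02,  8.36507214e-03, -2.87184992e-05]), 'position': array([0.22697332, 0.58198139, 0.23072801]), 'tool_rot': array([-3.14047830e+00,  8.03684578e-05,  2.76979043e+00]), 'force': array([-0.90363856,  0.00984058, -0.29103094]), 'moment': array([ 0.00675058, -0.00777109,  0.03542587]), 'finger_force': 0.0, 'grip_width': 0.08549008950553506}
side {'intrinsics': array([[418.25668635,   0.        , 282.48202679],
       [  0.        , 418.25668635, 216.14426894],
       [  0.        ,   0.        ,   1.        ]]), 'k1': 0.02271969998808858, 'position': array([ 0.28239511, -0.71951373,  0.58109054]), 'orientation': array([-2.16923651, -0.00417722, -0.34203802])}
top {'intrinsics': array([[469.97163936,   0.        , 268.95975843],
       [  0.        , 469.97163936, 203.95928405],
       [  0.        ,   0.        ,   1.        ]]), 'k1': -0.03027182938610648, 'position': array([ 0.36962648, -0.0611315 ,  1.23553347]), 'orientation': array([-3.01960948, -0.00442464, -1.59304763])}
```

View pics/top0.png

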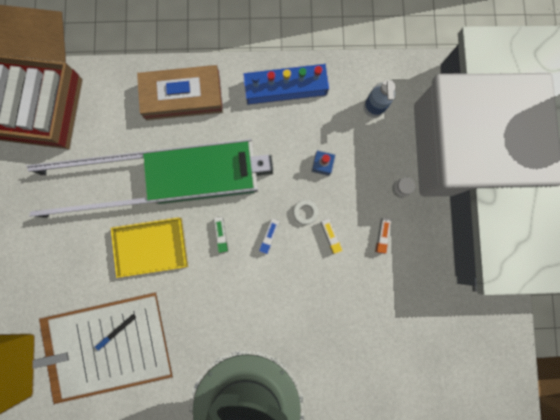

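View pics/side0.png

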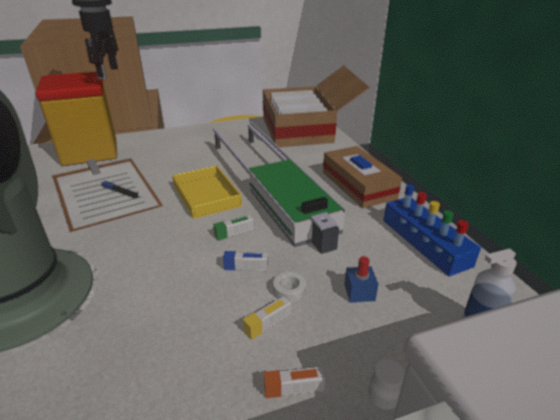

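The top view has the carrier and green cover at about (200,170), with the rails running left, which is +y. The pin is at (324,162) and the tray at (149,248). There are four samples: green (221,236), blue (269,236), yellow (332,237) and orange (384,236). The tape roll is at (306,212) and the jar at (405,187). The side view agrees.

```bash
cat > h.py <<'E'
import numpy as np, cv2
from scipy.spatial.transform import Rotation as R
from workcell import observe, grab_frame
def rays(f,px):
    px=np.asarray(px,float).reshape(-1,1,2)
    n=cv2.undistortPoints(px,f["intrinsics"],np.array([f["k1"],0,0,0.])).reshape(-1,2)
    return np.c_[n,np.ones(len(n))]@R.from_euler("xyz",f["orientation"]).as_matrix().T
def plane(f,px,z):
    d=rays(f,px); p=f["position"]; return p+d*((z-p[2])/d[:,2])[:,None]
def tri(f1,p1,f2,p2):
    d=[rays(f1,p1)[0],rays(f2,p2)[0]]; A=0;b=0
    for f,v in zip((f1,f2),d):
        v=v/np.linalg.norm(v); M=np.eye(3)-np.outer(v,v); A=A+M; b=b+M@f["position"]
    return np.linalg.solve(A,b)
def project(f,P):
    Rm=R.from_euler("xyz",f["orientation"]).as_matrix()
    return cv2.projectPoints(np.asarray(P,float).reshape(-1,3),cv2.Rodrigues(Rm.T)[0],-Rm.T@f["position"],f["intrinsics"],np.array([f["k1"],0,0,0.]))[0].reshape(-1,2)
HUE=dict(red=(172,4),orange=(5,17),yellow=(20,35),green=(45,85),blue=(100,125))
def mask(f,c,smin=110,vmin=50):
    h,s,v=cv2.split(cv2.cvtColor(f["color"],cv2.COLOR_RGB2HSV)); a,b=HUE[c]
    m=(h>=a)&(h<=b) if a<b else (h>=a)|(h<=b)
    return (m&(s>smin)&(v>vmin)).astype(np.uint8)
def blobs(m,amin=15):
    n,l,st,c=cv2.connectedComponentsWithStats(m)
    return [(st[i,4],c[i],l==i) for i in np.argsort(-st[:,4]) if i and st[i,4]>=amin]
E
python3 - <<'E'
from h import *
t=grab_frame("top");s=grab_frame("side")
np.save("f0.npy",[t,s],allow_pickle=True)
for c in HUE:
    for n,f in(("top",t),("side",s)):
        print(c,n,[(int(a),p.round(1).tolist(),cv2.boundingRect(m.astype(np.uint8))) for a,p,m in blobs(mask(f,c),12)][:8])
a=cv2.resize(t["color"][195:285,100:400],(780,234),interpolation=cv2.INTER_CUBIC)
b=cv2.resize(t["color"][125:215,130:430],(780,234),interpolation=cv2.INTER_CUBIC)
cv2.imwrite("pics/crop1.png",np.vstack([b,a])[:,:,::-1])
E
```

```text
red top [(538, [60.4, 115.1], (0, 71, 78, 75)), (151, [23.5, 130.1], (0, 125, 49, 10)), (49, [325.1, 158.5], (322, 155, 8, 8)), (41, [317.6, 70.2], (315, 67, 6, 8)), (40, [270.7, 75.6], (268, 72, 6, 8)), (27, [24.2, 66.8], (19, 65, 12, 6)), (24, [40.5, 68.7], (34, 67, 12, 5)), (21, [6.0, 64.7], (0, 63, 10, 5))]
red side [(1456, [68.2, 85.8], (36, 72, 66, 29)), (664, [302.4, 130.1], (265, 113, 71, 26)), (363, [362.8, 187.8], (324, 162, 76, 39)), (177, [363.2, 266.3], (358, 257, 11, 20)), (133, [462.4, 226.4], (457, 220, 12, 14)), (96, [421.5, 197.3], (417, 192, 10, 12))]
orange top [(4694, [35.3, 56.0], (0, 6, 73, 138)), (2143, [179.3, 89.8], (139, 66, 82, 47)), (884, [549.4, 386.2], (538, 358, 22, 60)), (466, [76.7, 385.6], (48, 365, 124, 38)), (449, [67.5, 324.5], (40, 294, 116, 62)), (210, [71.7, 113.1], (60, 77, 20, 70)), (91, [381.3, 247.9], (376, 243, 11, 10)), (61, [385.1, 229.6], (382, 223, 7, 14))]
orange side [(3044, [123.1, 85.4], (40, 18, 118, 116)), (2769, [59.6, 51.0], (23, 20, 74, 71)), (1593, [365.7, 176.7], (324, 148, 77, 59)), (755, [344.1, 87.1], (320, 67, 48, 42)),
[... 1097 characters left out ...]
 36)), (281, [457.9, 121.0], (446, 100, 27, 42)), (270, [436.8, 142.8], (420, 128, 35, 27))]
blue top [(2076, [284.6, 85.2], (244, 64, 84, 40)), (235, [177.4, 87.4], (166, 82, 23, 12)), (177, [322.8, 163.3], (314, 152, 20, 21)), (62, [102.2, 343.0], (96, 338, 13, 11)), (60, [264.2, 247.9], (260, 244, 9, 9)), (46, [271.0, 230.2], (268, 224, 7, 13))]
blue side [(3268, [431.8, 237.2], (384, 198, 97, 78)), (631, [362.4, 287.4], (348, 268, 29, 34)), (169, [228.6, 260.0], (223, 252, 12, 17)), (139, [361.2, 161.8], (351, 156, 21, 12)), (125, [477.5, 307.3], (469, 300, 22, 14)), (84, [409.6, 189.2], (406, 184, 9, 13)), (47, [252.6, 254.9], (244, 254, 17, 3)), (31, [107.7, 184.3], (103, 182, 10, 6))]
```

View pics/crop1.png

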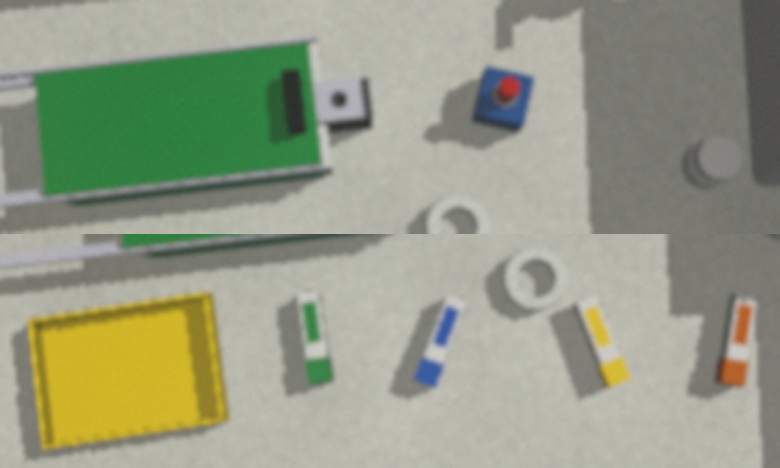

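The crop shows the cover's right edge and handle, with the tongue hole at about (260,163) in full-image pixels. The red pin is in the blue holder, and all four caps point toward the robot (down in the picture). Next I'll measure positions and heights.

```bash
cat >> h.py <<'E'
def samples(f,names=("green","blue","yellow","orange"),z=0.032,roi=(0.25,0.62)):
    """top view: cap = compact blob, label = thin blob; returns centre, yaw (cap direction)"""
    out={}
    hsv=cv2.cvtColor(f["color"],cv2.COLOR_RGB2HSV)
    for c in names:
        bl=[]
        for a,p,m in blobs(mask(f,c,100,50),15):
            if a<160: bl.append((a,plane(f,p,z)[0],m))
        best=None
        for i,(a,P,m) in enumerate(bl):
            for b,Q,k in bl:
                d=np.linalg.norm((P-Q)[:2])
                if 0.025<d<0.055 and a>b: best=(P,Q,m|k,d)
        if best is None: out[c]=None; continue
        P,Q,m,d=best
        pts=cv2.findNonZero(m.astype(np.uint8)).reshape(-1,2).astype(float)
        W=plane(f,pts,z)[:,:2]
        u=(P-Q)[:2]; u/=np.linalg.norm(u); v=np.array([-u[1],u[0]])
        a=W@u;b=W@v
        # 1.2 mm half pixel pad; cap end is +45
        end=a.max()+0.0012
        ctr=u*(end-0.045)+v*((P[:2]@v+Q[:2]@v)/2)
        out[c]=(ctr.round(4),np.degrees(np.arctan2(u[1],u[0])).round(1),round(a.max()-a.min()+.0024,4),round(d,4))
    return out
E
python3 - <<'E'
from h import *
t,s=np.load("f0.npy",allow_pickle=True)
for k,v in samples(t).items(): print(k,v)
# white+colour rect check
for c,x,y in(("green",221,236),("blue",269,236),("yellow",332,237),("orange",384,236)):
    h=cv2.cvtColor(t["color"],cv2.COLOR_RGB2HSV); S=h[...,1].astype(int);V=h[...,2].astype(int)
    m=np.zeros(S.shape,np.uint8); sl=np.s_[y-28:y+28,x-16:x+16]
    m[sl]=(((V>212)&(S<40))|(S>90))[sl]
    b=blobs(cv2.morphologyEx(m,cv2.MORPH_OPEN,np.ones((2,2),np.uint8)))[0]
    q=cv2.boxPoints(cv2.minAreaRect(cv2.findNonZero(b[2].astype(np.uint8))))
    W=plane(t,q,0.032)[:,:2]; print(c,b[0],W.mean(0).round(4),np.linalg.norm(W[1]-W[0]).round(4),np.linalg.norm(W[2]-W[1]).round(4), np.degrees(np.arctan2(*(W[1]-W[0])[::-1])).round(1))
# cover
m=blobs(mask(t,"green"))[0][2].astype(np.uint8)
q=cv2.boxPoints(cv2.minAreaRect(cv2.findNonZero(m))); print("cover px",q.round(1).tolist()); W=plane(t,q,0.066); print(W.round(4).tolist())
ms=blobs(mask(s,"green"))[0][2].astype(np.uint8)
ap=cv2.approxPolyDP(cv2.convexHull(cv2.findNonZero(ms)),5,True); print("side cover",ap.reshape(-1,2).tolist())
# handle: dark blobs
for n,f,r in(("top",t,np.s_[140:185,225:290]),("side",s,np.s_[185:255,290:350])):
    g=f["color"].max(2); k=np.zeros_like(g); k[r]=(g<75)[r]
    print(n,[(int(a),p.round(1).tolist(),cv2.boundingRect(mm.astype(np.uint8)),np.round(cv2.minAreaRect(cv2.findNonZero(mm.astype(np.uint8)))[0],1).tolist()) for a,p,mm in blobs(k,5)])
pt=[325.1,158.5]; ps=[363.2,259]
print("pin red top~",tri(t,pt,s,ps).round(4))
# tray
m=blobs(mask(t,"yellow"))[0][2].astype(np.uint8)
q=cv2.boxPoints(cv2.minAreaRect(cv2.findNonZero(m))); W=plane(t,q,0.035); print("tray",W.mean(0).round(4),W.round(3).tolist())
def up(f,y0,y1,x0,x1,k): return cv2.resize(f["color"][y0:y1,x0:x1],None,fx=k,fy=k,interpolation=cv2.INTER_CUBIC)
cv2.imwrite("pics/crop2.png",np.hstack([up(t,145,180,225,275,8),up(s,190,260,300,350,4)[:280],up(s,240,310,340,390,4)])[:,:,::-1])
E
```

```text
green (array([0.4424, 0.0571]), np.float64(-172.0), np.float64(0.077), np.float64(0.0487))
blue (array([ 0.4354, -0.0677]), np.float64(157.8), np.float64(0.0787), np.float64(0.0487))
yellow (array([ 0.4314, -0.2276]), np.float64(-161.7), np.float64(0.0799), np.float64(0.0476))
orange (array([ 0.4281, -0.3624]), np.float64(164.8), np.float64(0.0819), np.float64(0.049))
green 67 [0.4064 0.05  ] 0.0204 0.0203 -91.2
blue 71 [ 0.4018 -0.0577] 0.0217 0.0209 -23.0
yellow 94 [ 0.3977 -0.2405] 0.0263 0.0235 -69.7
orange 100 [ 0.396  -0.3563] 0.0257 0.023 -91.3
cover px [[142.3000030517578, 153.6999969482422], [246.89999389648438, 141.39999389648438], [252.1999969482422, 186.8000030517578], [147.60000610351562, 199.10000610351562]]
[[0.6487, 0.2499, 0.066], [0.6748, -0.0168, 0.066], [0.5573, -0.0283, 0.066], [0.5318, 0.2351, 0.066]]
side cover [[340, 208], [295, 220], [251, 169], [289, 160]]
top [(161, [242.2, 164.2], (238, 152, 9, 25), [242.1, 164.0]), (38, [264.1, 172.8], (257, 171, 15, 4), [264.0, 172.8]), (7, [260.3, 163.0], (259, 162, 3, 3), [260.0, 163.0])]
side [(595, [323.6, 238.2], (306, 222, 33, 31), [322.2, 238.2]), (364, [313.0, 205.2], (296, 197, 32, 18), [312.0, 205.4]), (82, [345.0, 188.6], (337, 185, 13, 12), [343.0, 190.5]), (16, [291.6, 241.2], (290, 238, 5, 7), [291.8, 241.2]), (10, [290.8, 233.1], (290, 231, 3, 5), [290.5, 233.0])]
pin red top~ [ 0.6225 -0.2125  0.0829]
tray [0.4127 0.2407 0.035 ] [[0.465, 0.344, 0.035], [0.489, 0.158, 0.035], [0.36, 0.139, 0.035], [0.337, 0.322, 0.035]]
```

View pics/crop2.png

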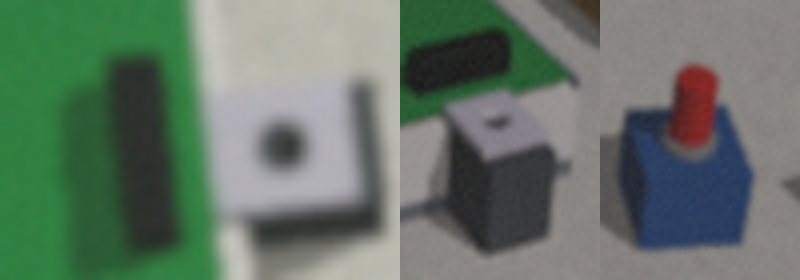

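The hole is at about (260.2,163.1) in the top view and (324.2,220.5) in the side view. The pin's red top is at about (326,158.5) in the top view and (364,258.8) in the side view.

```bash
cat >> h.py <<'E'
def go(x,y,z,yaw=None):
    """print the tool-axis shift and turn, in move units, from the measured pose (tool down) to a target"""
    o=observe(); p=o["position"]; Rm=R.from_euler("xyz",o["tool_rot"])
    r=Rm
    if yaw is not None:
        c=[R.from_euler("xyz",[np.pi,0,np.radians(yaw+k)]) for k in(0,180)]
        r=min(c,key=lambda q:(Rm.inv()*q).magnitude())
    rv=np.degrees((Rm.inv()*r).as_rotvec())/6
    d=r.inv().apply(np.array([x,y,z])-p)/0.02
    print("turn units",rv.round(2),"then shift units",d.round(2),"| now",p.round(4),np.degrees(o["tool_rot"]).round(1),"grip",o["grip_width"].round(4))
E
python3 - <<'E'
from h import *
t,s=np.load("f0.npy",allow_pickle=True)
print("hole",tri(t,[260.2,163.1],s,[324.2,220.5]).round(4))
print("handle",tri(t,[243.0,163.8],s,[314.5,202.5]).round(4), plane(t,[[242.8,163.8]],.09).round(4))
print("pin",tri(t,[326,158.5],s,[364,258.8]).round(4))
# cap heights, far end cap blob
print("pinplane",plane(t,[[326,158.5]],.085).round(4))
ct=dict(green=[222,247.2],blue=[264.2,247.9],yellow=[335.8,247.7],orange=[381.3,247.9])
for k,v in ct.items():
    m=[b for b in blobs(mask(s,k)) if abs(b[1]-project(s,plane(t,v,.025))[0]).max()<15]
    if m: print(k,tri(t,v,s,m[0][1]).round(4))
# handle projected check for candidate
P=[[0.6144,-0.0045,.09],[0.6186,-.0473,.066],[0.6032,.110,.066]]
print(project(t,P).round(1).tolist(),project(s,P).round(1).tolist())
go(0.6144,-0.0045,0.15,95.6)
E
```

```text
hole [ 0.6187 -0.0497  0.0628]
handle [ 0.6132 -0.007   0.0845] [[ 0.6117 -0.0066  0.09  ]]
pin [ 0.6223 -0.2146  0.085 ]
pinplane [[ 0.6219 -0.2144  0.085 ]]
green [0.4095 0.0541 0.0151]
blue [ 0.4039 -0.0549  0.0159]
yellow [ 0.4008 -0.24    0.0175]
orange [ 0.3975 -0.358   0.0176]
[[241.9, 162.8], [259.3, 162.7], [197.2, 170.1]] [[314.5, 199.8], [323.6, 218.7], [291.4, 185.4]]Traceback (most recent call last):
  File "<stdin>", line 15, in <module>
  File "h.py", line 59, in go
    print("turn units",rv.round(2),"then shift units",d.round(2),"| now",p.round(4),np.degrees(o["tool_rot"]).round(1),"grip",o["grip_width"].round(4))
                                                                                                                              ^^^^^^^^^^^^^^^^^^^^^
AttributeError: 'float' object has no attribute 'round'
```

```bash
sed -i 's/o\["grip_width"\].round(4)/round(float(o["grip_width"]),4)/' h.py; python3 - <<'E'
from h import *
go(0.614,-0.007,0.13,5.6)
E
```

```text
turn units [-0.01 -0.   -4.48] then shift units [-16.38 -31.2    5.05] | now [0.227  0.5821 0.231 ] [-180.     0.   158.7] grip 0.0852
```

move_arm --plan '[[[0,0,0,0,0,-0.9,1],[0,0,0,0,0,-0.9,1],[0,0,0,0,0,-0.9,1],[0,0,0,0,0,-0.9,1],[0,0,0,0,0,-0.88,1],[-0.51,-0.97,0,0,0,0,1],[-0.51,-0.97,0,0,0,0,1],[-0.51,-0.97,0,0,0,0,1],[-0.51,-0.97,0,0,0,0,1],[-0.51,-0.97,0,0,0,0,1]]]'

```text
clock: 1.2
position: [0.2877, 0.4898, 0.2312]
tool_rot: [-3.141, -0.0, -3.044]
force: [0.2, 0.7, 0.4]
grip_width: 0.0852
finger_force: 0.0
```

move_arm --plan '[[[-0.51,-0.97,0,0,0,0,1],[-0.51,-0.97,0,0,0,0,1],[-0.51,-0.97,0,0,0,0,1],[-0.51,-0.97,0,0,0,0,1],[-0.51,-0.97,0,0,0,0,1],[-0.51,-0.97,0,0,0,0,1],[-0.51,-0.97,0,0,0,0,1],[-0.51,-0.97,0,0,0,0,1],[-0.51,-0.97,0,0,0,0,1],[-0.51,-0.97,0,0,0,0,1]]]'

```text
clock: 2.2
position: [0.408, 0.3067, 0.2312]
tool_rot: [-3.141, -0.0, -3.044]
force: [0.4, 0.1, -0.0]
grip_width: 0.0857
finger_force: 0.0
```

move_arm --plan '[[[-0.51,-0.97,0,0,0,0,1],[-0.51,-0.97,0,0,0,0,1],[-0.51,-0.97,0,0,0,0,1],[-0.51,-0.97,0,0,0,0,1],[-0.51,-0.97,0,0,0,0,1],[-0.51,-0.97,0,0,0,0,1],[-0.51,-0.97,0,0,0,0,1],[-0.51,-0.97,0,0,0,0,1],[-0.51,-0.97,0,0,0,0,1],[-0.51,-0.97,0,0,0,0,1]]]'

```text
clock: 3.2
position: [0.5284, 0.1235, 0.2313]
tool_rot: [-3.142, -0.0, -3.044]
force: [0.7, 1.5, -0.1]
grip_width: 0.0856
finger_force: 0.0
```

move_arm --plan '[[[-0.51,-0.97,0.5,0,0,0,1],[-0.51,-0.97,0.5,0,0,0,1],[-0.51,-0.97,0.5,0,0,0,0.4],[-0.51,-0.97,0.5,0,0,0,0.2],[-0.51,-0.97,0.5,0,0,0,0],[-0.51,-0.97,0.5,0,0,0,0],[-0.51,-0.97,0.5,0,0,0,0],[0,0,0.5,0,0,0,0],[0,0,0.5,0,0,0,0],[0,0,0.5,0,0,0,0]]]'

```text
clock: 4.2
position: [0.6119, -0.003, 0.1306]
tool_rot: [3.141, -0.0, -3.043]
force: [0.0, 0.2, -1.0]
grip_width: 0.0427
finger_force: 0.0
```

```bash
python3 - <<'E'
from h import *
go(0.6135,-0.0065,0.07,5.6)
E
```

```text
turn units [ 0. -0.  0.] then shift units [-0.06 -0.18  3.03] | now [ 0.6119 -0.003   0.1306] [ 180.    -0.  -174.4] grip 0.0427
```

move_arm --plan '[[[-0.06,-0.18,0.5,0,0,0,0],[0,0,0.5,0,0,0,0],[0,0,0.5,0,0,0,0],[0,0,0.5,0,0,0,0],[0,0,0.5,0,0,0,0],[0,0,0.4,0,0,0,0],[0,0,0,0,0,0,-1],[0,0,0,0,0,0,-1],[0,0,0,0,0,0,-1],[0,0,0,0,0,0,-1]]]' --grip_force 40

```text
clock: 5.2
position: [0.6136, -0.0072, 0.0733]
tool_rot: [3.141, -0.0, -3.044]
force: [0.1, 2.0, -8.1]
grip_width: 0.0168
finger_force: 39.6
```

move_arm --plan '[[[0,0,0,0,0,0,-1],[0,0,0,0,0,0,-1],[0,0,0,0,0,0,-1],[0,0,0,0,0,0,-1],[0,0,0,0,0,0,-1],[0,0,0,0,0,0,-1],[0,0,0,0,0,0,-1],[0,0,0,0,0,0,-1],[0,0,0,0,0,0,-1],[0,0,0,0,0,0,-1]]]'

```text
clock: 6.2
position: [0.6137, -0.0074, 0.0733]
tool_rot: [-3.142, -0.0, -3.044]
force: [-2.6, 2.3, -6.9]
grip_width: 0.017
finger_force: 39.8
```

move_arm --plan '[[[0,0.3,0,0,0,0,-1],[0,0.6,0,0,0,0,-1],[0,0.8,0,0,0,0,-1],[0,0.8,0,0,0,0,-1],[0,0.8,0,0,0,0,-1],[0,0.8,0,0,0,0,-1],[0,0.8,0,0,0,0,-1],[0,0.8,0,0,0,0,-1],[0,0.8,0,0,0,0,-1],[0,0.8,0,0,0,0,-1]]]'

```text
clock: 7.2
position: [0.5995, 0.1394, 0.0733]
tool_rot: [3.142, 0.0, -3.044]
force: [2.2, -2.5, -10.1]
grip_width: 0.017
finger_force: 39.5
```

move_arm --plan '[[[0,0.8,0,0,0,0,-1],[0,0.8,0,0,0,0,-1],[0,0.8,0,0,0,0,-1],[0,0.8,0,0,0,0,-1],[0,0.8,0,0,0,0,-1],[0,0.8,0,0,0,0,-1],[0,0.8,0,0,0,0,-1],[0,0.8,0,0,0,0,-1],[0,0.8,0,0,0,0,-1],[0,0.3,0,0,0,0,-1]]]'

```text
clock: 8.2
position: [0.5854, 0.2855, 0.0734]
tool_rot: [-3.137, -0.0, -3.045]
force: [3.2, -38.4, 5.3]
grip_width: 0.0166
finger_force: 42.5
```

move_arm --plan '[[[0,0.1,0,0,0,0,-1],[0,0.1,0,0,0,0,-1],[0,0,0,0,0,0,-1],[0,0,0,0,0,0,-1],[0,0,0,0,0,0,-1],[0,0,0,0,0,0,-1],[0,0,0,0,0,0,-1],[0,0,0,0,0,0,-1],[0,0,0,0,0,0,-1],[0,0,0,0,0,0,-1]]]'

```text
clock: 9.2
position: [0.5855, 0.2854, 0.0733]
tool_rot: [-3.134, -0.002, -3.048]
force: [1.2, -33.1, 3.7]
grip_width: 0.0169
finger_force: 42.1
```

move_arm --plan '[[[0,-0.3,0,0,0,0,-1],[0,0,0,0,0,0,-0.2],[0,0,0,0,0,0,-0.2],[0,0,0,0,0,0,-0.2],[0,0,-1,0,0,0,-0.2],[0,0,-1,0,0,0,0],[0,0,-1,0,0,0,0],[-0.2,-1,-1,0,0,0,0],[0,-1,-1,0,0,0,0.5],[0,0,0,0,0,0,1]]]'

```text
clock: 10.2
position: [0.5949, 0.2439, 0.1764]
tool_rot: [3.141, 0.004, -3.047]
force: [1.1, 0.8, 0.7]
grip_width: 0.0703
finger_force: 0.0
```

```bash
python3 - <<'E'
from h import *
t=grab_frame("top");s=grab_frame("side")
np.save("f1.npy",[t,s],allow_pickle=True)
cv2.imwrite("pics/v1.png",np.hstack([cv2.resize(t["color"][130:290,50:300],None,fx=1.6,fy=1.6),cv2.resize(s["color"][110:266,190:380],None,fx=1.64,fy=1.64)[:256]])[:,:,::-1])
print(observe()["position"])
E
```

```text
[0.59314129 0.2464197  0.17375388]
```

View pics/v1.png

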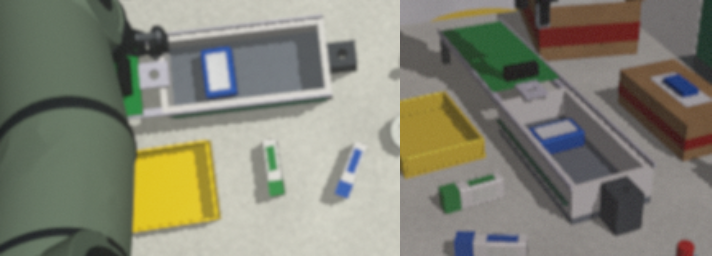

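The cover is open and the brick is visible at about (186,175) in the top view, with its long side across the carrier. The lug hole shows at about (264,166) and the tongue hole at about (146,176). Next I'll measure these.

```bash
python3 - <<'E'
from h import *
t,s=np.load("f1.npy",allow_pickle=True)
def bl(f,x,y):
    b=min(blobs(mask(f,"blue",90,50),20),key=lambda b:np.hypot(*(b[1]-[x,y])))
    m=cv2.morphologyEx(b[2].astype(np.uint8),cv2.MORPH_CLOSE,np.ones((25,25)))
    return b[1],cv2.minAreaRect(cv2.findNonZero(m)),b
c,r,b=bl(t,186,175); q=cv2.boxPoints(r); W=plane(t,q,.04)
print(r,b[0],W.mean(0).round(4),np.round([np.linalg.norm(W[1]-W[0]),np.linalg.norm(W[2]-W[1])],4),W.round(4).tolist())
# white tops
def white(f,b):
    x,y,w,h=cv2.boundingRect(b[2].astype(np.uint8)); hs=cv2.cvtColor(f["color"],cv2.COLOR_RGB2HSV)
    m=np.zeros(f["color"].shape[:2],np.uint8); m[y:y+h,x:x+w]=((hs[...,1]<60)&(hs[...,2]>170))[y:y+h,x:x+w]
    return blobs(m)[0]
wt=white(t,b); cs,rs,bs=bl(s,190+158/1.64,110+133/1.64); ws=white(s,bs)
print("white",wt[:2],ws[:2],"tri",tri(t,wt[1],s,ws[1]).round(4))
rw=cv2.minAreaRect(cv2.findNonZero(wt[2].astype(np.uint8)));Wp=plane(t,cv2.boxPoints(rw),.04); print(Wp.round(4).tolist())
print("tongue hole",plane(t,[[146.3,175.6]],.066).round(4),"lug hole",plane(t,[[263.8,165.6]],.0585).round(4))
print(samples(t,("green","blue","yellow","orange")))
E
```

```text
((186.22998046875, 174.61000061035156), (31.254119873046875, 20.36467742919922), 81.8698959350586) 307 [0.5972 0.1423 0.04  ] [0.0527 0.0823] [[0.6347, 0.1742, 0.04], [0.6412, 0.1219, 0.04], [0.5597, 0.1107, 0.04], [0.5533, 0.1626, 0.04]]Traceback (most recent call last):
  File "<stdin>", line 14, in <module>
  File "<stdin>", line 13, in white
IndexError: list index out of range
```

```bash
python3 - <<'E'
from h import *
t,s=np.load("f1.npy",allow_pickle=True)
tt=[];
for f,(x,y) in((t,(186,175)),(s,(286,191))):
    hs=cv2.cvtColor(f["color"],cv2.COLOR_RGB2HSV); m=np.zeros(hs.shape[:2],np.uint8)
    m[y-16:y+16,x-24:x+24]=((hs[...,1]<70)&(hs[...,2]>165))[y-16:y+16,x-24:x+24]
    b=min(blobs(m,20),key=lambda b:np.hypot(*(b[1]-[x,y]))); print(b[0],b[1]); tt.append(b[1])
print("brick white top",tri(t,tt[0],s,tt[1]).round(4),plane(t,tt[0],.04).round(4))
print("tongue hole",plane(t,[[146.3,175.6]],.066).round(4),"lug hole",plane(t,[[263.8,165.6]],.0585).round(4))
for k,v in samples(t).items():print(k,v)
go(.597,.142,.12,7.8)
E
```

```text
301 [185.67774086 174.32225914]Traceback (most recent call last):
  File "<stdin>", line 7, in <module>
ValueError: min() iterable argument is empty
```

```bash
python3 - <<'E'
from h import *
t,s=np.load("f1.npy",allow_pickle=True)
c=[186,174.3]
hs=cv2.cvtColor(s["color"],cv2.COLOR_RGB2HSV)
P=plane(t,c,.04)[0]; x,y=project(s,P)[0].astype(int); print(P,x,y,hs[y-6:y+7:3,x-12:x+13:4].tolist())
print("tongue hole",plane(t,[[146.3,175.6]],.066).round(4),"lug hole",plane(t,[[263.8,165.6]],.0585).round(4))
for k,v in samples(t).items():print(k,v)
go(.5975,.1425,.12,7.8)
E
```

```text
[0.59787216 0.14288948 0.04      ] 284 188 [[[175, 10, 155], [160, 11, 142], [135, 4, 119], [128, 10, 98], [114, 52, 74], [114, 73, 102], [143, 12, 85]], [[114, 14, 94], [112, 52, 93], [112, 70, 113], [117, 36, 140], [125, 10, 153], [150, 7, 154], [112, 121, 118]], [[114, 56, 127], [128, 13, 154], [144, 8, 157], [130, 5, 157], [150, 3, 153], [165, 3, 153], [120, 18, 145]], [[113, 133, 119], [158, 6, 158], [162, 8, 157], [144, 8, 153], [120, 25, 142], [114, 99, 134], [111, 166, 140]], [[120, 26, 135], [114, 76, 128], [113, 97, 134], [112, 158, 137], [110, 171, 142], [111, 175, 127], [112, 163, 122]]]
tongue hole [[0.5918 0.239  0.066 ]] lug hole [[ 0.6125 -0.0586  0.0585]]
green (array([0.4424, 0.0571]), np.float64(-172.0), np.float64(0.077), np.float64(0.0491))
blue (array([ 0.4354, -0.0677]), np.float64(157.7), np.float64(0.0787), np.float64(0.0489))
yellow (array([ 0.4314, -0.2275]), np.float64(-161.7), np.float64(0.0799), np.float64(0.0477))
orange (array([ 0.4281, -0.3624]), np.float64(164.8), np.float64(0.0819), np.float64(0.049))
turn units [ 0.01  0.01 -0.37] then shift units [ 0.49 -5.18  2.69] | now [0.5931 0.2464 0.1738] [ 180.     0.  -174.4] grip 0.0834
```

```bash
python3 - <<'E'
from h import *
t,s=np.load("f1.npy",allow_pickle=True); P=[]
for f,(x,y),v in((t,(186,175),165),(s,(286,191),138)):
    hs=cv2.cvtColor(f["color"],cv2.COLOR_RGB2HSV); m=np.zeros(hs.shape[:2],np.uint8)
    m[y-14:y+14,x-22:x+22]=((hs[...,1]<30)&(hs[...,2]>v))[y-14:y+14,x-22:x+22]
    b=min(blobs(m,20),key=lambda b:np.hypot(*(b[1]-[x,y]))); print(b[0],b[1]); P.append(b[1])
print("brick white top",tri(t,P[0],s,P[1]).round(4))
E
```

```text
244 [185.64344262 174.27459016]
136 [284.38970588 188.60294118]
brick white top [0.5978 0.144  0.0392]
```

move_arm --plan '[[[0,0,0,0,0,-0.37,0.7],[0.08,-0.86,0,0,0,0,0.7],[0.08,-0.86,0,0,0,0,0.7],[0.08,-0.86,0,0,0,0,0.7],[0.08,-0.86,0,0,0,0,0.7],[0.08,-0.86,0.5,0,0,0,0.7],[0.08,-0.86,0.5,0,0,0,0.7],[0,0,0.6,0,0,0,0.7],[0,0,0.6,0,0,0,0.7],[0,0,0.5,0,0,0,0.7]]]'

```text
clock: 11.3
position: [0.5971, 0.1428, 0.1177]
tool_rot: [3.141, -0.001, -3.005]
force: [-0.8, 0.2, -0.8]
grip_width: 0.0726
finger_force: 0.0
```

```bash
python3 - <<'E'
from h import *
go(.5975,.143,.022,7.8)
E
```

```text
turn units [ 0.   -0.01  0.01] then shift units [-0.02  0.01  4.79] | now [0.5971 0.1428 0.1177] [ 1.800e+02 -1.000e-01 -1.722e+02] grip 0.0726
```

move_arm --plan '[[[0,0.05,0.8,0,0,0,0.7],[0,0,0.8,0,0,0,0.7],[0,0,0.8,0,0,0,0.7],[0,0,0.8,0,0,0,0.7],[0,0,0.8,0,0,0,0.7],[0,0,0.5,0,0,0,0.7],[0,0,0.25,0,0,0,0.7],[0,0,0,0,0,0,-1],[0,0,0,0,0,0,-1],[0,0,0,0,0,0,-1]]]' --grip_force 40

```text
clock: 12.3
position: [0.5978, 0.1434, 0.0249]
tool_rot: [3.141, 0.001, -3.006]
force: [-0.0, 0.0, -2.0]
grip_width: 0.049
finger_force: 41.9
```

move_arm --plan '[[[0,0,0,0,0,0,-1],[0,0,0,0,0,0,-1],[0,0,0,0,0,0,-1],[0,0,-0.3,0,0,0,-1],[0,0,-0.6,0,0,0,-1],[0,0,-0.8,0,0,0,-1],[0,0,-0.8,0,0,0,-1],[0,0,-0.8,0,0,0,-1],[0,0,-0.8,0,0,0,-1],[0,0,-0.8,0,0,0,-1]]]'

```text
clock: 13.3
position: [0.5976, 0.1433, 0.1243]
tool_rot: [3.141, 0.001, -3.006]
force: [0.4, -1.1, -1.9]
grip_width: 0.0488
finger_force: 42.0
```

```bash
python3 - <<'E'
from h import *
go(.412,.24,.14,7.8)
E
```

```text
turn units [ 0.    0.01 -0.  ] then shift units [ 8.54  6.05 -0.79] | now [0.5976 0.1433 0.1243] [ 180.     0.  -172.2] grip 0.0488
```

move_arm --plan '[[[0.5,0.3,-0.2,0,0,0,-1],[0.9,0.6,-0.2,0,0,0,-1],[0.9,0.6,0,0,0,0,-1],[0.9,0.65,0,0,0,0,-1],[0.9,0.65,0,0,0,0,-1],[0.9,0.65,0,0,0,0,-1],[0.9,0.65,0,0,0,0,-1],[0.9,0.65,0,0,0,0,-1],[0.9,0.65,0,0,0,0,-1],[0.85,0.65,0,0,0,0,-1]]]'

```text
clock: 14.3
position: [0.4098, 0.2403, 0.1304]
tool_rot: [3.142, -0.0, -3.005]
force: [0.5, 0.5, -2.7]
grip_width: 0.0488
finger_force: 42.0
```

move_arm --plan '[[[0,0,0.5,0,0,0,-1],[0,0,0.8,0,0,0,-1],[0,0,0.8,0,0,0,-1],[0,0,0.8,0,0,0,-1],[0,0,0.8,0,0,0,-1],[0,0,0.8,0,0,0,-1],[0,0,0.6,0,0,0,-1],[0,0,0.3,0,0,0,-1],[0,0,0,0,0,0,-1],[0,0,0,0,0,0,-1]]]'

```text
clock: 15.3
position: [0.4117, 0.24, 0.0227]
tool_rot: [3.141, 0.0, -3.006]
force: [-0.2, 0.0, -1.9]
grip_width: 0.0488
finger_force: 41.9
```

```bash
python3 - <<'E'
from h import *
go(.412,.24,.0195,7.8); print(observe()["force"])
E
```

```text
turn units [ 0.  0. -0.] then shift units [-0.01 -0.    0.16] | now [0.4117 0.24   0.0227] [ 180.     0.  -172.2] grip 0.0488
[-0.21691411  0.03323154 -1.94705725]
```

move_arm --plan '[[[0,0,0.15,0,0,0,-1],[0,0,0,0,0,0,-1],[0,0,0,0,0,0,0.6],[0,0,0,0,0,0,0.6],[0,0,0,0,0,0,0.6],[0,0,-0.5,0,0,0,0.6],[0,0,-0.8,0,0,0,0.6],[0,0,-0.8,0,0,0,0.6],[0,0,-1,0,0,0,0.4],[0,0,-1,0,0,0,0.2]]]'

```text
clock: 16.3
position: [0.4115, 0.2399, 0.1027]
tool_rot: [3.141, 0.0, -3.006]
force: [-0.7, 0.3, 0.2]
grip_width: 0.0513
finger_force: 0.0
```

```bash
python3 - <<'E'
from h import *
t=grab_frame("top")
for k,v in samples(t).items():print(k,v)
go(.4424,.0575,.06,8)
E
```

```text
green (array([0.4424, 0.0571]), np.float64(-172.0), np.float64(0.077), np.float64(0.0491))
blue (array([ 0.4354, -0.0677]), np.float64(157.9), np.float64(0.0787), np.float64(0.0488))
yellow (array([ 0.4314, -0.2275]), np.float64(-161.7), np.float64(0.0799), np.float64(0.0477))
orange (array([ 0.4281, -0.3624]), np.float64(164.8), np.float64(0.0819), np.float64(0.049))
turn units [ 0.02  0.03 -0.04] then shift units [-0.2  -9.27  2.27] | now [0.4126 0.2405 0.1053] [ 179.9    0.2 -172.2] grip 0.051
```

move_arm --plan '[[[0,-0.92,-0.2,0,0,0,0.2],[0,-0.92,0,0,0,0,0.2],[0,-0.92,0,0,0,0,0.2],[0,-0.92,0,0,0,0,0.2],[0,-0.93,0,0,0,0,0.2],[0,-0.93,0,0,0,0,0.2],[0,-0.93,0,0,0,0,0.2],[0,-0.93,0.5,0,0,0,0.2],[0,-0.93,0.8,0,0,0,0.2],[-0.2,-0.94,0.8,0,0,0,0.2]]]'

```text
clock: 17.35
position: [0.4408, 0.0562, 0.0636]
tool_rot: [3.141, 0.001, -3.005]
force: [0.4, 0.3, -1.0]
grip_width: 0.0512
finger_force: 0.0
```

```bash
python3 - <<'E'
from h import *
go(.4424,.0575,.009,8)
E
```

```text
turn units [ 0.    0.01 -0.03] then shift units [-0.09  0.05  2.73] | now [0.4408 0.0562 0.0636] [ 1.800e+02  1.000e-01 -1.722e+02] grip 0.0512
```

move_arm --plan '[[[0,0,0.7,0,0,0,0.2],[0,0,0.7,0,0,0,0.2],[0,0,0.7,0,0,0,0.2],[0,0,0.4,0,0,0,0.2],[0,0,0.1,0,0,0,0.2],[0,0,0,0,0,0,-1],[0,0,0,0,0,0,-1],[0,0,0,0,0,0,-1],[0,0,0,0,0,0,-1],[0,0,0,0,0,0,-1]]]' --grip_force 30

```text
clock: 18.35
position: [0.441, 0.0569, 0.012]
tool_rot: [3.142, 0.001, -3.006]
force: [-1.5, -0.6, 8.3]
grip_width: 0.0214
finger_force: 30.3
```

move_arm --plan '[[[0,0,0,0,0,0,-1],[0,0,0,0,0,0,-1],[0,0,-0.3,0,0,0,-1],[0,0,-0.8,0,0,0,-1],[0,0,-1,0,0,0,-1],[0,0,-1,0,0,0,-1],[0,0,-1,0,0,0,-1],[0,0,-1,0,0,0,-1],[0,0,-0.5,0,0,0,-1],[0,0,0,0,0,0,-1]]]'

```text
clock: 19.35
position: [0.4413, 0.057, 0.1245]
tool_rot: [3.141, 0.002, -3.006]
force: [0.5, -1.0, -0.8]
grip_width: 0.0212
finger_force: 29.5
```

```bash
python3 - <<'E'
from h import *
go(.5961,.1776,.09,5.6)
E
```

```text
turn units [0.   0.02 0.37] then shift units [-8.29  5.25  1.73] | now [0.4413 0.057  0.1245] [ 1.800e+02  1.000e-01 -1.722e+02] grip 0.0212
```

move_arm --plan '[[[0,0,0,0,0,0.37,-1],[-0.9,0.57,0,0,0,0,-1],[-0.92,0.58,0,0,0,0,-1],[-0.92,0.58,0,0,0,0,-1],[-0.92,0.58,0,0,0,0,-1],[-0.92,0.58,0,0,0,0,-1],[-0.92,0.58,0,0,0,0,-1],[-0.93,0.59,0,0,0,0,-1],[-0.93,0.59,0,0,0,0,-1],[-0.93,0.6,0,0,0,0,-1]]]'

```text
clock: 20.35
position: [0.5957, 0.1779, 0.1219]
tool_rot: [-3.141, -0.002, -3.044]
force: [-0.4, -0.3, -1.1]
grip_width: 0.0214
finger_force: 29.5
```

move_arm --plan '[[[0,0,0.3,0,0,0,-1],[0,0,0.6,0,0,0,-1],[0,0,0.6,0,0,0,-1],[0,0,0.6,0,0,0,-1],[0,0,0.6,0,0,0,-1],[0,0,0,0,0,0,-1],[0,0,0,0,0,0,-1],[0,0,0,0,0,0,-1],[0,0,0,0,0,0,-1],[0,0,0,0,0,0,-1]]]'

```text
clock: 21.35
position: [0.5957, 0.1775, 0.0697]
tool_rot: [3.141, 0.001, -3.044]
force: [-0.4, 0.1, -1.0]
grip_width: 0.0209
finger_force: 29.5
```

```bash
python3 - <<'E'
from h import *
go(.5961,.1776,.026,5.6);print(observe()["force"])
t=grab_frame("top");s=grab_frame("side")
cv2.imwrite("pics/v2.png",np.hstack([cv2.resize(t["color"][130:290,90:290],None,fx=2,fy=2),cv2.resize(s["color"][130:250,225:360],None,fx=2.66,fy=2.66,)[:320]])[:,:,::-1])
E
```

```text
turn units [ 0.    0.01 -0.  ] then shift units [-0.02  0.    2.19] | now [0.5957 0.1775 0.0697] [ 180.     0.  -174.4] grip 0.0209
[-0.43945186  0.12920995 -1.02945077]Traceback (most recent call last):
  File "<stdin>", line 4, in <module>
    return _nx.concatenate(arrs, 1, dtype=dtype, casting=casting)
           ~~~~~~~~~~~~~~~^^^^^^^^^^^^^^^^^^^^^^^^^^^^^^^^^^^^^^^
ValueError: all the input array dimensions except for the concatenation axis must match exactly, but along dimension 0, the array at index 0 has size 320 and the array at index 1 has size 319
```

move_arm --plan '[[[0,0,0.4,0,0,0,-1],[0,0,0.5,0,0,0,-1],[0,0,0.5,0,0,0,-1],[0,0,0.5,0,0,0,-1],[0,0,0.25,0,0,0,-1],[0,0,0,0,0,0,-1],[0,0,0,0,0,0,-1],[0,0,0,0,0,0,-1],[0,0,0,0,0,0,-1],[0,0,0,0,0,0,-1]]]'

```text
clock: 22.45
position: [0.5957, 0.1775, 0.0266]
tool_rot: [3.142, 0.0, -3.044]
force: [-1.4, 0.0, -0.4]
grip_width: 0.021
finger_force: 29.5
```

move_arm --plan '[[[0,0,0,0,0,0,-0.2],[0,0,0,0,0,0,-0.2],[0,0,0,0,0,0,-0.2],[0,0,-0.5,0,0,0,-0.2],[0,0,-0.8,0,0,0,-0.2],[0,0,-0.8,0,0,0,-0.2],[0,0,-0.8,0,0,0,-0.2],[0,0,-0.8,0,0,0,-0.2],[0,0,-0.8,0,0,0,0.2],[0,0,-0.5,0,0,0,0.2]]]'

```text
clock: 23.45
position: [0.596, 0.1776, 0.1285]
tool_rot: [3.141, 0.002, -3.044]
force: [0.6, -0.2, 0.4]
grip_width: 0.0511
finger_force: 0.0
```

```bash
python3 - <<'E'
from h import *
t=grab_frame("top")
for k,v in samples(t).items():print(k,v)
c=samples(t)["blue"]
go(*c[0],.122,c[1])
E
```

```text
green (array([0.5962, 0.1783]), np.float64(-172.8), np.float64(0.0675), np.float64(0.0436))
blue (array([ 0.4354, -0.0677]), np.float64(157.8), np.float64(0.0787), np.float64(0.0487))
yellow (array([ 0.4314, -0.2275]), np.float64(-161.8), np.float64(0.0791), np.float64(0.0474))
orange (array([ 0.4281, -0.3625]), np.float64(164.9), np.float64(0.0819), np.float64(0.0489))
turn units [0.01 0.03 4.63] then shift units [  2.82 -14.41   0.37] | now [0.5965 0.1777 0.1294] [ 180.     0.2 -174.4] grip 0.051
```

move_arm --plan '[[[0,0,0,0,0,0.93,0.2],[0,0,0,0,0,0.93,0.2],[0,0,0,0,0,0.93,0.2],[0,0,0,0,0,0.92,0.2],[0,0,0,0,0,0.92,0.2],[0.19,-0.96,0,0,0,0,0.2],[0.19,-0.96,0,0,0,0,0.2],[0.19,-0.96,0,0,0,0,0.2],[0.19,-0.96,0,0,0,0,0.2],[0.19,-0.96,0,0,0,0,0.2]]]'

```text
clock: 24.5
position: [0.541, 0.0951, 0.1262]
tool_rot: [-3.141, -0.0, 2.754]
force: [-0.1, -0.4, 0.1]
grip_width: 0.0512
finger_force: 0.0
```

move_arm --plan '[[[0.19,-0.96,0,0,0,0,0.2],[0.19,-0.96,0,0,0,0,0.2],[0.19,-0.96,0,0,0,0,0.2],[0.19,-0.96,0,0,0,0,0.2],[0.19,-0.96,0,0,0,0,0.2],[0.19,-0.96,0,0,0,0,0.2],[0.19,-0.96,0.2,0,0,0,0.2],[0.19,-0.96,0.5,0,0,0,0.2],[0.19,-0.97,0.7,0,0,0,0.2],[0.19,-0.97,0.7,0,0,0,0.2]]]'

```text
clock: 25.5
position: [0.4331, -0.069, 0.0841]
tool_rot: [3.141, 0.001, 2.754]
force: [1.1, 0.5, -0.7]
grip_width: 0.0511
finger_force: 0.0
```

```bash
python3 - <<'E'
from h import *
t=grab_frame("top")
print(samples(t,("blue",)))
go(.4354,-.0677,.013,157.8)
E
```

```text
{'blue': None}
turn units [-0.02 -0.02 -0.02] then shift units [-0.16  0.27  3.47] | now [ 0.4303 -0.0714  0.0823] [-1.799e+02 -1.000e-01  1.577e+02] grip 0.0509
```

move_arm --plan '[[[-0.16,0.27,0,0,0,0,0.2],[0,0,0.7,0,0,0,0.2],[0,0,0.9,0,0,0,0.2],[0,0,0.9,0,0,0,0.2],[0,0,0.7,0,0,0,0.2],[0,0,0.2,0,0,0,0.2],[0,0,0,0,0,0,-1],[0,0,0,0,0,0,-1],[0,0,0,0,0,0,-1],[0,0,0,0,0,0,-1]]]'

```text
clock: 26.55
position: [0.4392, -0.0642, 0.017]
tool_rot: [3.141, 0.001, 2.754]
force: [-0.2, 0.8, 10.3]
grip_width: 0.0213
finger_force: 30.6
```

move_arm --plan '[[[0,0,0,0,0,0,-1],[0,0,0,0,0,0,-1],[0,0,-0.3,0,0,0,-1],[0,0,-0.8,0,0,0,-1],[0,0,-1,0,0,0,-1],[0,0,-1,0,0,0,-1],[0,0,-1,0,0,0,-1],[0,0,-1,0,0,0,-1],[0,0,-0.4,0,0,0,-1],[0,0,0,0,0,0,-1]]]'

```text
clock: 27.55
position: [0.4393, -0.0642, 0.1273]
tool_rot: [3.141, 0.002, 2.754]
force: [-0.0, 0.3, -1.1]
grip_width: 0.0212
finger_force: 29.4
```

```bash
python3 - <<'E'
from h import *
go(.6012,.1259,.12,5.6)
E
```

```text
turn units [ 0.    0.02 -4.63] then shift units [-8.98  8.67  0.36] | now [ 0.4393 -0.0642  0.1273] [1.799e+02 1.000e-01 1.578e+02] grip 0.0212
```

move_arm --plan '[[[0,0,0,0,0,-0.93,-1],[0,0,0,0,0,-0.93,-1],[0,0,0,0,0,-0.93,-1],[0,0,0,0,0,-0.92,-1],[0,0,0,0,0,-0.92,-1],[-0.9,0.87,0,0,0,0,-1],[-0.9,0.87,0,0,0,0,-1],[-0.9,0.87,0,0,0,0,-1],[-0.9,0.87,0,0,0,0,-1],[-0.9,0.87,0,0,0,0,-1]]]'

```text
clock: 28.55
position: [0.52, 0.0319, 0.1251]
tool_rot: [3.141, -0.001, -3.044]
force: [0.2, -0.1, -0.1]
grip_width: 0.0207
finger_force: 29.5
```

move_arm --plan '[[[-0.9,0.87,0,0,0,0,-1],[-0.9,0.87,0,0,0,0,-1],[-0.9,0.87,0,0,0,0,-1],[-0.9,0.87,0,0,0,0,-1],[-0.9,0.84,0,0,0,0,-1],[-0.1,0,0.5,0,0,0,-1],[0,0,0.8,0,0,0,-1],[0,0,0.8,0,0,0,-1],[0,0,0,0,0,0,-1],[0,0,0,0,0,0,-1]]]'

```text
clock: 29.55
position: [0.6027, 0.1256, 0.0838]
tool_rot: [-3.141, -0.001, -3.045]
force: [-0.5, -0.1, -0.5]
grip_width: 0.0212
finger_force: 29.5
```

```bash
python3 - <<'E'
from h import *
go(.603,.1259,.030,5.6);print(observe()["force"])
E
```

```text
turn units [-0.   -0.01 -0.01] then shift units [-0.02  0.01  2.69] | now [0.6027 0.1256 0.0838] [-1.800e+02 -1.000e-01 -1.744e+02] grip 0.0212
[-0.51474205 -0.07717543 -0.50753583]
```

move_arm --plan '[[[0,0,0.5,0,0,0,-1],[0,0,0.6,0,0,0,-1],[0,0,0.6,0,0,0,-1],[0,0,0.5,0,0,0,-1],[0,0,0.3,0,0,0,-1],[0,0,0.15,0,0,0,-1],[0,0,0.05,0,0,0,-1],[0,0,0,0,0,0,-1],[0,0,0,0,0,0,-1],[0,0,0,0,0,0,-1]]]'

```text
clock: 30.55
position: [0.6033, 0.1261, 0.0307]
tool_rot: [3.142, 0.001, -3.044]
force: [-0.5, -0.5, -0.4]
grip_width: 0.0214
finger_force: 29.5
```

move_arm --plan '[[[0,0,0,0,0,0,-0.2],[0,0,0,0,0,0,-0.2],[0,0,0,0,0,0,-0.2],[0,0,-0.5,0,0,0,-0.2],[0,0,-0.8,0,0,0,-0.2],[0,0,-0.8,0,0,0,-0.2],[0,0,-0.8,0,0,0,-0.2],[0,0,-0.8,0,0,0,-0.2],[0,0,-0.8,0,0,0,0.2],[0,0,0,0,0,0,0.2]]]'

```text
clock: 31.55
position: [0.6044, 0.1263, 0.1236]
tool_rot: [3.141, 0.004, -3.044]
force: [0.1, -0.7, 0.6]
grip_width: 0.0514
finger_force: 0.0
```

```bash
python3 - <<'E'
from h import *
t=grab_frame("top")
for k,v in samples(t).items():print(k,v)
c=samples(t)["yellow"]
go(*c[0],.122,c[1])
E
```

```text
green None
blue None
yellow (array([ 0.4314, -0.2276]), np.float64(-161.8), np.float64(0.0799), np.float64(0.0475))
orange (array([ 0.4281, -0.3624]), np.float64(164.8), np.float64(0.0819), np.float64(0.049))
turn units [ 0.    0.03 -2.1 ] then shift units [ 1.371e+01 -1.411e+01  1.000e-02] | now [0.6038 0.1262 0.1222] [ 180.     0.2 -174.4] grip 0.0513
```

move_arm --plan '[[[0,0,0,0,0,-0.7,0.2],[0,0,0,0,0,-0.7,0.2],[0,0,0,0,0,-0.7,0.2],[0.91,-0.94,0,0,0,0,0.2],[0.91,-0.94,0,0,0,0,0.2],[0.91,-0.94,0,0,0,0,0.2],[0.91,-0.94,0,0,0,0,0.2],[0.91,-0.94,0,0,0,0,0.2],[0.91,-0.94,0,0,0,0,0.2],[0.91,-0.94,0,0,0,0,0.2]]]'

```text
clock: 32.6
position: [0.5223, -0.0396, 0.1202]
tool_rot: [3.141, -0.0, -2.824]
force: [0.5, -0.4, 0.4]
grip_width: 0.0512
finger_force: 0.0
```

move_arm --plan '[[[0.91,-0.94,0,0,0,0,0.2],[0.91,-0.94,0,0,0,0,0.2],[0.91,-0.94,0,0,0,0,0.2],[0.91,-0.94,0,0,0,0,0.2],[0.91,-0.94,0,0,0,0,0.2],[0.91,-0.94,0,0,0,0,0.2],[0.91,-0.94,0,0,0,0,0.2],[0.91,-0.94,0,0,0,0,0.2],[0,0,0.3,0,0,0,0.2],[0,0,0,0,0,0,0.2]]]'

```text
clock: 33.6
position: [0.4311, -0.2271, 0.1137]
tool_rot: [3.141, -0.001, -2.825]
force: [-0.1, 1.4, 0.1]
grip_width: 0.0516
finger_force: 0.0
```

move_arm --plan '[[[0,0,0.4,0,0,0,0.2],[0,0,0.5,0,0,0,0.2],[0,0,0.5,0,0,0,0.2],[0,0,0.4,0,0,0,0.2],[0,0,0,0,0,0,0.2],[0,0,0,0,0,0,0.2],[0,0,0,0,0,0,0.2],[0,0,0,0,0,0,0.2],[0,0,0,0,0,0,0.2],[0,0,0,0,0,0,0.2]]]'

```text
clock: 34.6
position: [0.4317, -0.2271, 0.0785]
tool_rot: [-3.141, 0.0, -2.824]
force: [-1.6, 0.4, -0.3]
grip_width: 0.0515
finger_force: 0.0
```

```bash
python3 - <<'E'
from h import *
go(.4314,-.2276,.0155,-161.8)
s=grab_frame("side")
print([(b[0],plane(s,b[1],.02)[0].round(3)) for b in blobs(mask(s,"yellow")) if b[0]<500])
E
```

```text
turn units [-0.  0. -0.] then shift units [ 0.02 -0.02  3.15] | now [ 0.4317 -0.2271  0.0785] [-180.     0.  -161.8] grip 0.0515
[(np.int32(360), array([ 0.4  , -0.242,  0.02 ])), (np.int32(108), array([ 0.448, -0.213,  0.02 ])), (np.int32(107), array([ 0.928, -0.028,  0.02 ]))]
```

Yellow hasn't moved, so I'll descend and grip it.

move_arm --plan '[[[0,0,0.6,0,0,0,0.2],[0,0,0.8,0,0,0,0.2],[0,0,0.8,0,0,0,0.2],[0,0,0.7,0,0,0,0.2],[0,0,0.25,0,0,0,0.2],[0,0,0,0,0,0,-1],[0,0,0,0,0,0,-1],[0,0,0,0,0,0,-1],[0,0,0,0,0,0,-1],[0,0,0,0,0,0,-1]]]'

```text
clock: 35.65
position: [0.4319, -0.2272, 0.0157]
tool_rot: [-3.141, 0.001, -2.824]
force: [0.5, 0.6, 0.1]
grip_width: 0.0214
finger_force: 29.6
```

move_arm --plan '[[[0,0,0,0,0,0,-1],[0,0,0,0,0,0,-1],[0,0,-0.3,0,0,0,-1],[0,0,-0.8,0,0,0,-1],[0,0,-1,0,0,0,-1],[0,0,-1,0,0,0,-1],[0,0,-1,0,0,0,-1],[0,0,-1,0,0,0,-1],[0,0,-0.4,0,0,0,-1],[0,0,0,0,0,0,-1]]]'

```text
clock: 36.65
position: [0.4321, -0.2273, 0.1262]
tool_rot: [-3.14, 0.001, -2.824]
force: [-0.4, -0.2, -1.4]
grip_width: 0.0214
finger_force: 29.4
```

```bash
python3 - <<'E'
from h import *
go(.6062,.0741,.12,5.6)
E
```

```text
turn units [-0.01  0.01  2.1 ] then shift units [-10.14  14.15   0.31] | now [ 0.4321 -0.2273  0.1262] [-1.799e+02  1.000e-01 -1.618e+02] grip 0.0214
```

move_arm --plan '[[[0,0,0,0,0,0.7,-1],[0,0,0,0,0,0.7,-1],[0,0,0,0,0,0.7,-1],[-0.68,0.94,0,0,0,0,-1],[-0.68,0.94,0,0,0,0,-1],[-0.68,0.94,0,0,0,0,-1],[-0.68,0.94,0,0,0,0,-1],[-0.68,0.94,0,0,0,0,-1],[-0.68,0.94,0,0,0,0,-1],[-0.68,0.94,0,0,0,0,-1]]]'

```text
clock: 37.65
position: [0.5135, -0.0859, 0.1241]
tool_rot: [3.141, -0.002, -3.044]
force: [0.4, 0.6, -0.4]
grip_width: 0.0212
finger_force: 29.4
```

move_arm --plan '[[[-0.68,0.94,0,0,0,0,-1],[-0.68,0.94,0,0,0,0,-1],[-0.68,0.95,0,0,0,0,-1],[-0.67,0.95,0,0,0,0,-1],[-0.67,0.95,0,0,0,0,-1],[-0.66,0.95,0,0,0,0,-1],[-0.66,0.95,0,0,0,0,-1],[-0.66,0.95,0,0,0,0,-1],[0,0,0.3,0,0,0,-1],[0,0,0.5,0,0,0,-1]]]'

```text
clock: 38.65
position: [0.6053, 0.0746, 0.108]
tool_rot: [-3.141, -0.001, -3.044]
force: [0.4, -1.6, 0.7]
grip_width: 0.0211
finger_force: 29.4
```

move_arm --plan '[[[0,0,0.6,0,0,0,-1],[0,0,0.6,0,0,0,-1],[0,0,0.3,0,0,0,-1],[0,0,0,0,0,0,-1],[0,0,0,0,0,0,-1],[0,0,0,0,0,0,-1],[0,0,0,0,0,0,-1],[0,0,0,0,0,0,-1],[0,0,0,0,0,0,-1],[0,0,0,0,0,0,-1]]]'

```text
clock: 39.65
position: [0.6056, 0.0744, 0.0794]
tool_rot: [-3.142, 0.0, -3.044]
force: [0.1, 0.2, -0.1]
grip_width: 0.0214
finger_force: 29.4
```

```bash
python3 - <<'E'
from h import *
go(.6062,.0741,.0295,5.6);print(observe()["force"])
E
```

```text
turn units [-0.  0. -0.] then shift units [-0.03 -0.02  2.49] | now [0.6056 0.0744 0.0794] [-180.     0.  -174.4] grip 0.0214
[ 0.06619683  0.17937968 -0.07664308]
```

move_arm --plan '[[[0,0,0.5,0,0,0,-1],[0,0,0.6,0,0,0,-1],[0,0,0.6,0,0,0,-1],[0,0,0.4,0,0,0,-1],[0,0,0.25,0,0,0,-1],[0,0,0.12,0,0,0,-1],[0,0,0,0,0,0,-1],[0,0,0,0,0,0,-1],[0,0,0,0,0,0,-1],[0,0,0,0,0,0,-1]]]'

```text
clock: 40.65
position: [0.6058, 0.0745, 0.0302]
tool_rot: [3.142, 0.001, -3.044]
force: [-0.5, 0.1, -1.5]
grip_width: 0.0214
finger_force: 29.4
```

move_arm --plan '[[[0,0,0,0,0,0,-0.2],[0,0,0,0,0,0,-0.2],[0,0,0,0,0,0,-0.2],[0,0,-0.5,0,0,0,-0.2],[0,0,-0.8,0,0,0,-0.2],[0,0,-0.8,0,0,0,-0.2],[0,0,-0.8,0,0,0,-0.2],[0,0,-0.8,0,0,0,-0.2],[0,0,-0.8,0,0,0,0.2],[0,0,-0.2,0,0,0,0.2]]]'

```text
clock: 41.65
position: [0.6066, 0.0746, 0.1267]
tool_rot: [3.141, 0.003, -3.044]
force: [1.2, 0.4, -0.4]
grip_width: 0.0508
finger_force: 0.0
```

```bash
python3 - <<'E'
from h import *
t=grab_frame("top");s=grab_frame("side")
for k,v in samples(t).items():print(k,v)
c=samples(t)["orange"]
go(*c[0],.122,c[1])
cv2.imwrite("pics/v3.png",np.hstack([cv2.resize(t["color"][120:280,100:420],(480,240)),cv2.resize(s["color"][130:250,220:380],(320,240))])[:,:,::-1])
cv2.imwrite("pics/full_side3.png",s["color"][:,:,::-1])
E
```

```text
green None
blue None
yellow None
orange (array([ 0.4281, -0.3625]), np.float64(165.1), np.float64(0.0819), np.float64(0.0489))
turn units [0.   0.02 3.41] then shift units [  2.98 -23.4    0.15] | now [0.606  0.0745 0.125 ] [ 1.800e+02  1.000e-01 -1.744e+02] grip 0.0515
```

View pics/v3.png

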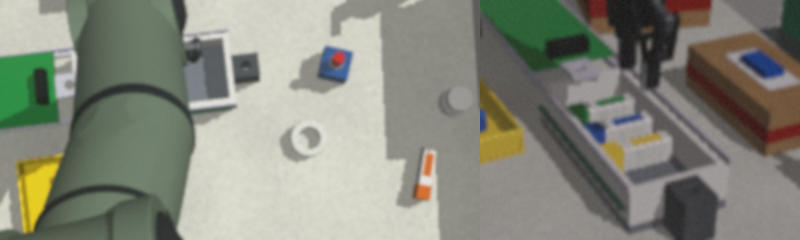

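The side view shows green, blue and yellow upright in the compartment. The top view has orange still at about (384,236). Before reaching for it I'll check the overhanging instrument's near corner, at about (443,185) in the top view and (413,348) in the side view.

```bash
python3 - <<'E'
from h import *
t,s=np.load("f0.npy",allow_pickle=True)
p=tri(t,[443,185],s,[413,348]);print(p.round(3),project(t,p).round(),project(s,p).round())
E
```

```text
[ 0.535 -0.47   0.176] [[443. 185.]] [[412. 348.]]
```

move_arm --plan '[[[0,0,0,0,0,0.86,0.2],[0,0,0,0,0,0.85,0.2],[0,0,0,0,0,0.85,0.2],[0,0,0,0,0,0.85,0.2],[0.12,-0.97,0,0,0,0,0.2],[0.12,-0.97,0,0,0,0,0.2],[0.12,-0.97,0,0,0,0,0.2],[0.12,-0.97,0,0,0,0,0.2],[0.12,-0.97,0,0,0,0,0.2],[0.12,-0.97,0,0,0,0,0.2]]]'

```text
clock: 42.75
position: [0.5609, -0.0364, 0.124]
tool_rot: [-3.142, 0.0, 2.881]
force: [-0.4, 0.1, 0.1]
grip_width: 0.0513
finger_force: 0.0
```

move_arm --plan '[[[0.12,-0.97,0,0,0,0,0.2],[0.12,-0.97,0,0,0,0,0.2],[0.12,-0.97,0,0,0,0,0.2],[0.12,-0.97,0,0,0,0,0.2],[0.12,-0.97,0,0,0,0,0.2],[0.12,-0.97,0,0,0,0,0.2],[0.12,-0.97,0,0,0,0,0.2],[0.12,-0.97,0,0,0,0,0.2],[0.12,-0.97,0,0,0,0,0.2],[0.12,-0.97,0,0,0,0,0.2]]]'

```text
clock: 43.75
position: [0.4875, -0.2174, 0.124]
tool_rot: [-3.142, 0.0, 2.881]
force: [-0.8, 0.6, -0.1]
grip_width: 0.0511
finger_force: 0.0
```

move_arm --plan '[[[0.13,-0.97,0,0,0,0,0.2],[0.13,-0.97,0,0,0,0,0.2],[0.13,-0.98,0,0,0,0,0.2],[0.13,-0.98,0,0,0,0,0.2],[0.13,-0.98,0,0,0,0,0.2],[0.13,-0.98,0,0,0,0,0.2],[0.13,-0.98,0,0,0,0,0.2],[0.13,-0.98,0,0,0,0,0.2],[0,0,0,0,0,0,0.2],[0,0,0,0,0,0,0.2]]]'

```text
clock: 44.75
position: [0.4275, -0.3621, 0.1239]
tool_rot: [3.141, -0.0, 2.88]
force: [0.2, -0.9, -0.1]
grip_width: 0.0512
finger_force: 0.0
```

move_arm --plan '[[[0,0,0.4,0,0,0,0.2],[0,0,0.5,0,0,0,0.2],[0,0,0.5,0,0,0,0.2],[0,0,0.5,0,0,0,0.2],[0,0,0.3,0,0,0,0.2],[0,0,0,0,0,0,0.2],[0,0,0,0,0,0,0.2],[0,0,0,0,0,0,0.2],[0,0,0,0,0,0,0.2],[0,0,0,0,0,0,0.2]]]'

```text
clock: 45.75
position: [0.4286, -0.3616, 0.0802]
tool_rot: [-3.141, 0.001, 2.882]
force: [0.1, -1.0, 0.6]
grip_width: 0.0513
finger_force: 0.0
```

```bash
python3 - <<'E'
from h import *
go(.4281,-.3625,.0155,164.9)
s=grab_frame("side");t,s0=np.load("f0.npy",allow_pickle=True)
for f in(s0,s):print([(b[0],plane(f,b[1],.02)[0].round(3)) for b in blobs(mask(f,"orange")) if b[0]<500 and b[1][1]>300])
E
```

```text
turn units [-0.    0.01  0.04] then shift units [ 0.01 -0.05  3.24] | now [ 0.4286 -0.3616  0.0802] [-180.     0.   165.1] grip 0.0513
[(np.int32(413), array([ 0.397, -0.359,  0.02 ])), (np.int32(179), array([ 0.447, -0.359,  0.02 ]))]
[(np.int32(408), array([ 0.396, -0.36 ,  0.02 ])), (np.int32(169), array([ 0.448, -0.36 ,  0.02 ]))]
```

move_arm --plan '[[[0,-0.05,0.6,0,0,0,0.2],[0,0,0.8,0,0,0,0.2],[0,0,0.8,0,0,0,0.2],[0,0,0.7,0,0,0,0.2],[0,0,0.3,0,0,0,0.2],[0,0,0,0,0,0,-1],[0,0,0,0,0,0,-1],[0,0,0,0,0,0,-1],[0,0,0,0,0,0,-1],[0,0,0,0,0,0,-1]]]'

```text
clock: 46.8
position: [0.4284, -0.3625, 0.0163]
tool_rot: [-3.141, 0.001, 2.882]
force: [-1.1, -0.1, 4.0]
grip_width: 0.0215
finger_force: 32.3
```

move_arm --plan '[[[0,0,0,0,0,0,-1],[0,0,0,0,0,0,-1],[0,0,-0.3,0,0,0,-1],[0,0,-0.8,0,0,0,-1],[0,0,-1,0,0,0,-1],[0,0,-1,0,0,0,-1],[0,0,-1,0,0,0,-1],[0,0,-1,0,0,0,-1],[0,0,-0.4,0,0,0,-1],[0,0,0,0,0,0,-1]]]'

```text
clock: 47.8
position: [0.4286, -0.3627, 0.1268]
tool_rot: [-3.141, 0.002, 2.882]
force: [-0.9, 0.6, -1.9]
grip_width: 0.0212
finger_force: 31.9
```

```bash
python3 - <<'E'
from h import *
go(.6113,.0224,.12,5.6)
E
```

```text
turn units [-0.01  0.01 -3.41] then shift units [-10.97  18.27   0.34] | now [ 0.4286 -0.3627  0.1268] [-1.800e+02  1.000e-01  1.651e+02] grip 0.0212
```

move_arm --plan '[[[0,0,0,0,0,-0.86,-1],[0,0,0,0,0,-0.85,-1],[0,0,0,0,0,-0.85,-1],[0,0,0,0,0,-0.85,-1],[-0.58,0.96,0,0,0,0,-1],[-0.58,0.96,0,0,0,0,-1],[-0.58,0.96,0,0,0,0,-1],[-0.58,0.96,0,0,0,0,-1],[-0.58,0.96,0,0,0,0,-1],[-0.58,0.96,0,0,0,0,-1]]]'

```text
clock: 48.8
position: [0.4861, -0.2399, 0.1248]
tool_rot: [3.141, -0.001, -3.044]
force: [-0.1, -0.4, -0.5]
grip_width: 0.0215
finger_force: 31.9
```

move_arm --plan '[[[-0.58,0.96,0,0,0,0,-1],[-0.58,0.96,0,0,0,0,-1],[-0.58,0.96,0,0,0,0,-1],[-0.58,0.96,0,0,0,0,-1],[-0.58,0.96,0,0,0,0,-1],[-0.58,0.96,0,0,0,0,-1],[-0.58,0.96,0,0,0,0,-1],[-0.58,0.96,0,0,0,0,-1],[-0.57,0.97,0,0,0,0,-1],[-0.57,0.97,0,0,0,0,-1]]]'

```text
clock: 49.8
position: [0.5824, -0.0373, 0.1247]
tool_rot: [3.141, -0.002, -3.044]
force: [0.1, -0.1, -0.3]
grip_width: 0.0214
finger_force: 31.9
```

move_arm --plan '[[[-0.56,0.97,0,0,0,0,-1],[-0.56,0.96,0,0,0,0,-1],[-0.56,0.96,0,0,0,0,-1],[0,0,0.3,0,0,0,-1],[0,0,0.6,0,0,0,-1],[0,0,0.6,0,0,0,-1],[0,0,0.6,0,0,0,-1],[0,0,0.2,0,0,0,-1],[0,0,0,0,0,0,-1],[0,0,0,0,0,0,-1]]]'

```text
clock: 50.8
position: [0.6106, 0.0223, 0.0801]
tool_rot: [-3.142, 0.0, -3.045]
force: [0.7, -0.9, -0.3]
grip_width: 0.0213
finger_force: 31.9
```

```bash
python3 - <<'E'
from h import *
go(.6113,.0224,.0300,5.6);print(observe()["force"])
E
```

```text
turn units [-0.    0.   -0.01] then shift units [-0.03  0.    2.51] | now [0.6106 0.0223 0.0801] [-180.     0.  -174.4] grip 0.0213
[ 0.66790091 -0.93680602 -0.27083291]
```

Next I'll place it, retreat upward and back, then look.

move_arm --plan '[[[0,0,0.5,0,0,0,-1],[0,0,0.6,0,0,0,-1],[0,0,0.6,0,0,0,-1],[0,0,0.4,0,0,0,-1],[0,0,0.25,0,0,0,-1],[0,0,0.12,0,0,0,-1],[0,0,0,0,0,0,-1],[0,0,0,0,0,0,-1],[0,0,0,0,0,0,-1],[0,0,0,0,0,0,-1]]]'

```text
clock: 51.8
position: [0.6106, 0.0225, 0.0308]
tool_rot: [-3.142, 0.0, -3.044]
force: [0.8, -0.1, -0.1]
grip_width: 0.0214
finger_force: 31.9
```

move_arm --plan '[[[0,0,0,0,0,0,-0.2],[0,0,0,0,0,0,-0.2],[0,0,0,0,0,0,-0.2],[0,0,-0.5,0,0,0,-0.2],[0,0,-0.8,0,0,0,-0.2],[0,0,-0.8,0,0,0,-0.2],[0,0,-0.8,0,0,0,-0.2],[0,0,-0.8,0,0,0,-0.2],[0,0,-0.8,0,0,0,0.2],[0,0,-0.2,0,0,0,0.2]]]'

```text
clock: 52.8
position: [0.6115, 0.0226, 0.1273]
tool_rot: [3.142, 0.003, -3.044]
force: [0.2, -0.2, -0.2]
grip_width: 0.0516
finger_force: 0.0
```

```bash
python3 - <<'E'
from h import *
go(.585,.287,.14,5.6)
E
```

```text
turn units [ 0.    0.03 -0.  ] then shift units [ 0.03 13.29 -0.63] | now [0.6115 0.0226 0.1273] [ 180.     0.2 -174.4] grip 0.0516
```

move_arm --plan '[[[0,0.95,-0.6,0,0,0,0],[0,0.95,0,0,0,0,0],[0,0.95,0,0,0,0,0],[0,0.95,0,0,0,0,0],[0,0.95,0,0,0,0,0],[0,0.95,0,0,0,0,0],[0,0.95,0,0,0,0,0],[0,0.95,0,0,0,0,0],[0,0.95,0,0,0,0,0],[0,0.95,0,0,0,0,0]]]'

```text
clock: 53.8
position: [0.5918, 0.2129, 0.1365]
tool_rot: [-3.142, -0.0, -3.044]
force: [-0.0, -0.3, 0.3]
grip_width: 0.0429
finger_force: 0.0
```

move_arm --plan '[[[0,0.95,0,0,0,0,0],[0,0.95,0,0,0,0,0],[0,0.95,0,0,0,0,0],[0,0.94,0,0,0,0,0],[0,0,0,0,0,0,0],[0,0,0,0,0,0,0],[0,0,0,0,0,0,0],[0,0,0,0,0,0,0],[0,0,0,0,0,0,0],[0,0,0,0,0,0,0]]]'

```text
clock: 54.8
position: [0.5848, 0.2867, 0.1366]
tool_rot: [-3.142, 0.0, -3.045]
force: [0.8, 0.1, -1.3]
grip_width: 0.0427
finger_force: 0.0
```

```bash
python3 - <<'E'
from h import *
go(.5855,.2854,.074,5.6)
t=grab_frame("top");s=grab_frame("side"); np.save("f2.npy",[t,s],allow_pickle=True)
cv2.imwrite("pics/v4.png",np.hstack([cv2.resize(t["color"][130:250,100:340],(480,240)),cv2.resize(s["color"][130:250,220:380],(320,240))])[:,:,::-1])
cv2.imwrite("pics/lug.png",np.hstack([cv2.resize(t["color"][145:190,235:285],(400,360),interpolation=2),cv2.resize(s["color"][200:245,300:350],(400,360),interpolation=2)])[:,:,::-1])
E
```

```text
turn units [-0.    0.   -0.01] then shift units [-0.03 -0.07  3.13] | now [0.5848 0.2867 0.1366] [-180.     0.  -174.5] grip 0.0427
```

View pics/v4.png

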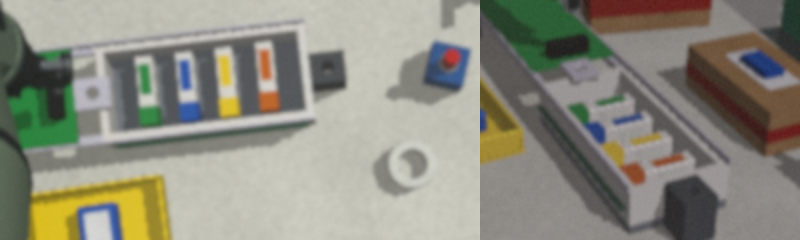

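View pics/lug.png

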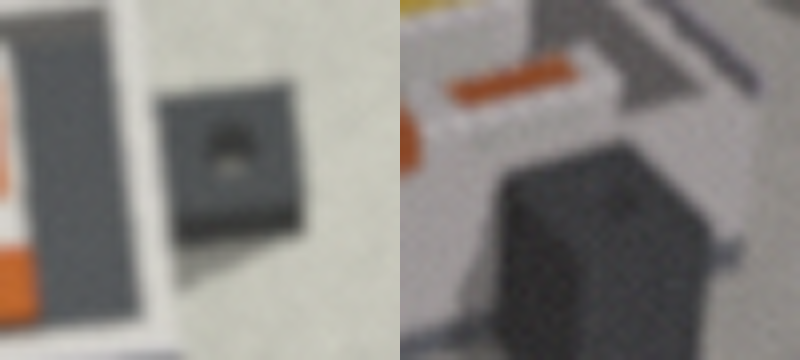

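The views show all four boxes lying in the compartment and the brick in the tray. The lug hole is at about (264.0,163.4) in the top view and (328,225) in the side view. Next I'll grip the handle and shut the cover.

move_arm --plan '[[[-0.03,-0.07,0.5,0,0,0,0],[0,0,0.6,0,0,0,0],[0,0,0.6,0,0,0,0],[0,0,0.6,0,0,0,0],[0,0,0.5,0,0,0,0],[0,0,0.3,0,0,0,0],[0,0,0,0,0,0,-1],[0,0,0,0,0,0,-1],[0,0,0,0,0,0,-1],[0,0,0,0,0,0,-1]]]' --grip_force 40

```text
clock: 55.9
position: [0.5854, 0.2851, 0.0746]
tool_rot: [-3.141, -0.0, -3.045]
force: [1.2, -4.5, -3.2]
grip_width: 0.0171
finger_force: 40.4
```

move_arm --plan '[[[0,0,0,0,0,0,-1],[0,-0.3,0,0,0,0,-1],[0,-0.6,0,0,0,0,-1],[0,-0.8,0,0,0,0,-1],[0,-0.8,0,0,0,0,-1],[0,-0.8,0,0,0,0,-1],[0,-0.8,0,0,0,0,-1],[0,-0.8,0,0,0,0,-1],[0,-0.8,0,0,0,0,-1],[0,-0.8,0,0,0,0,-1]]]'

```text
clock: 56.9
position: [0.598, 0.1549, 0.0746]
tool_rot: [3.142, -0.0, -3.044]
force: [-2.7, 3.8, -0.1]
grip_width: 0.0169
finger_force: 40.9
```

move_arm --plan '[[[0,-0.8,0,0,0,0,-1],[0,-0.8,0,0,0,0,-1],[0,-0.8,0,0,0,0,-1],[0,-0.8,0,0,0,0,-1],[0,-0.8,0,0,0,0,-1],[0,-0.8,0,0,0,0,-1],[0,-0.8,0,0,0,0,-1],[0,-0.8,0,0,0,0,-1],[0,-0.6,0,0,0,0,-1],[0,-0.3,0,0,0,0,-1]]]'

```text
clock: 57.9
position: [0.612, 0.0091, 0.0746]
tool_rot: [-3.141, -0.0, -3.046]
force: [-6.0, 2.5, 5.6]
grip_width: 0.0168
finger_force: 41.6
```

move_arm --plan '[[[0,-0.2,0,0,0,0,-1],[0,-0.2,0,0,0,0,-1],[0,-0.1,0,0,0,0,-1],[0,0,0,0,0,0,-1],[0,0,0,0,0,0,-1],[0,0,0,0,0,0,-1],[0,0,0,0,0,0,-1],[0,0,0,0,0,0,-1],[0,0,0,0,0,0,-1],[0,0,0,0,0,0,-1]]]'

```text
clock: 58.9
position: [0.6129, 0.0004, 0.0746]
tool_rot: [-3.141, -0.001, -3.044]
force: [-4.8, -1.0, 5.8]
grip_width: 0.0167
finger_force: 41.6
```

```bash
python3 - <<'E'
from h import *
t,s=np.load("f2.npy",allow_pickle=True)
print("lug",tri(t,[264,163.4],s,[328,225]).round(4),plane(t,[[264,163.4]],.0585).round(4),plane(s,[[328,225]],.0585).round(4))
go(.6148,-.0132,.074,5.6)
E
```

```text
lug [ 0.6211 -0.06    0.0568] [[ 0.6182 -0.0592  0.0585]] [[ 0.6227 -0.0624  0.0585]]
turn units [-0.01 -0.01 -0.01] then shift units [-0.03 -0.68  0.03] | now [6.129e-01 4.000e-04 7.460e-02] [-180.    -0.  -174.4] grip 0.0167
```

move_arm --plan '[[[0,-0.2,0,0,0,0,-1],[0,-0.2,0,0,0,0,-1],[0,-0.1,0,0,0,0,-1],[0,-0.1,0,0,0,0,-1],[0,-0.05,0,0,0,0,-1],[0,0,0,0,0,0,-1],[0,0,0,0,0,0,-1],[0,0,0,0,0,0,-1],[0,0,0,0,0,0,-1],[0,0,0,0,0,0,-1]]]'

```text
clock: 59.9
position: [0.6141, -0.0123, 0.0745]
tool_rot: [-3.141, -0.001, -3.044]
force: [-6.1, 0.8, 5.5]
grip_width: 0.0169
finger_force: 41.6
```

move_arm --plan '[[[0,-0.05,0,0,0,0,-1],[0,-0.05,0,0,0,0,-1],[0,-0.05,0,0,0,0,-1],[0,-0.05,0,0,0,0,-1],[0,0,0,0,0,0,-1],[0,0,0,0,0,0,-1],[0,0,0,0,0,0,-1],[0,0,0,0,0,0,-1],[0,0,0,0,0,0,-1],[0,0,0,0,0,0,-1]]]'

```text
clock: 60.9
position: [0.6142, -0.0137, 0.0745]
tool_rot: [3.139, -0.001, -3.043]
force: [-9.4, 12.5, 7.0]
grip_width: 0.017
finger_force: 41.8
```

move_arm --plan '[[[0,-0.1,0,0,0,0,-1],[0,0,0,0,0,0,-1],[0,0,0,0,0,0,-1],[0,0,0,0,0,0,-1],[0,0,0,0,0,0,-1],[0,0,0,0,0,0,-1],[0,0,0,0,0,0,-1],[0,0,0,0,0,0,-1],[0,0,0,0,0,0,-1],[0,0,0,0,0,0,-1]]]'

```text
clock: 61.9
position: [0.6143, -0.0138, 0.0745]
tool_rot: [3.137, -0.001, -3.041]
force: [-9.9, 22.0, 9.3]
grip_width: 0.0171
finger_force: 42.1
```

move_arm --plan '[[[0,0.15,0,0,0,0,-1],[0,0,0,0,0,0,-0.2],[0,0,0,0,0,0,-0.2],[0,0,0,0,0,0,-0.2],[0,0,0,0,0,0,-0.2],[0,0,-0.6,0,0,0,-0.2],[0,0,-1,0,0,0,-0.2],[0,0,-1,0,0,0,-0.2],[0,0,-1,0,0,0,0],[0,0,-1,0,0,0,0]]]'

```text
clock: 62.9
position: [0.6148, -0.015, 0.1683]
tool_rot: [-3.141, 0.001, -3.044]
force: [0.5, -0.1, -0.8]
grip_width: 0.0427
finger_force: 0.0
```

```bash
python3 - <<'E'
from h import *
go(.622,-.2145,.17,5.6)
t=grab_frame("top");s=grab_frame("side"); np.save("f3.npy",[t,s],allow_pickle=True)
for c,f in(("top",t),("side",s)): print([(b[0],b[1].round(1)) for b in blobs(mask(f,"red")) if 310<b[1][0]<370 and b[1][1]>140 and b[0]<300])
cv2.imwrite("pics/lug2.png",np.hstack([cv2.resize(t["color"][145:190,235:285],(400,360),interpolation=2),cv2.resize(s["color"][200:245,300:350],(400,360),interpolation=2)])[:,:,::-1])
E
```

```text
turn units [-0.    0.01 -0.01] then shift units [ 0.62 -9.96 -0.08] | now [ 0.6148 -0.015   0.1683] [-180.     0.  -174.4] grip 0.0427
[(np.int32(48), array([325.1, 158.5]))]
[(np.int32(176), array([363.2, 266.2]))]
```

View pics/lug2.png

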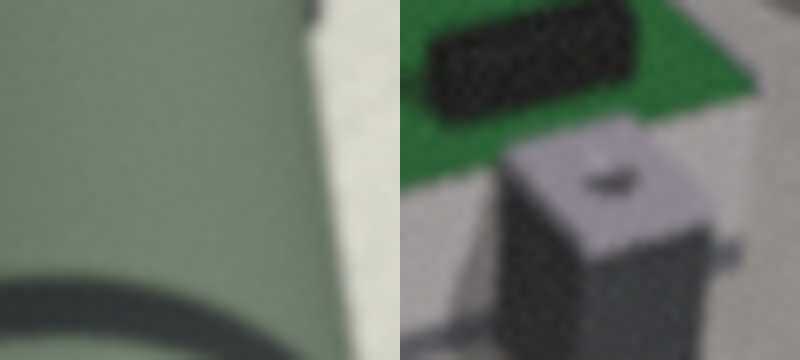

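The side view shows the tongue directly over the lug, with the hole at about (326.5,222.3). Next I'll move to the pin and measure the hole from above.

move_arm --plan '[[[0.06,-0.9,0,0,0,0,0],[0.06,-1,0,0,0,0,0],[0.06,-1,0,0,0,0,0],[0.06,-1,0,0,0,0,0],[0.06,-1,0,0,0,0,0],[0.06,-1,0,0,0,0,0],[0.06,-1,0,0,0,0,0],[0.06,-1,0,0,0,0,0],[0.07,-1,0,0,0,0,0],[0.07,-1,0,0,0,0,0]]]'

```text
clock: 64.0
position: [0.6215, -0.214, 0.1667]
tool_rot: [-3.142, -0.0, -3.044]
force: [-0.2, -0.3, -0.6]
grip_width: 0.0429
finger_force: 0.0
```

move_arm --plan '[[[0,0,0.6,0,0,0,0],[0,0,0.6,0,0,0,0],[0,0,0.6,0,0,0,0],[0,0,0.6,0,0,0,0],[0,0,0.3,0,0,0,0],[0,0,0,0,0,0,0],[0,0,0,0,0,0,0],[0,0,0,0,0,0,0],[0,0,0,0,0,0,0],[0,0,0,0,0,0,0]]]'

```text
clock: 65.0
position: [0.6217, -0.2132, 0.1129]
tool_rot: [-3.141, 0.0, -3.044]
force: [-0.0, -0.9, 0.6]
grip_width: 0.0427
finger_force: 0.0
```

```bash
python3 - <<'E'
from h import *
go(.622,-.2145,.054,5.6)
t=grab_frame("top"); 
g=t["color"].min(2).astype(int)[157:170,253:270]; print(g)
s=grab_frame("side"); np.save("f4.npy",[t,s],allow_pickle=True)
cv2.imwrite("pics/lug3.png",np.hstack([cv2.resize(t["color"][145:190,235:285],(400,360),interpolation=2),cv2.resize(s["color"][225:305,330:410],(360,360),interpolation=2)])[:,:,::-1])
E
```

```text
turn units [-0.  0. -0.] then shift units [-0.01 -0.07  2.94] | now [ 0.6217 -0.2132  0.1129] [-180.     0.  -174.4] grip 0.0427
[[129 177 205 211 211 211 211 210 211 211 210 211 211 210 210 211 211]
 [124 175 204 209 210 209 211 209 208 205 202 203 204 208 208 209 209]
 [119 171 202 209 208 209 208 205 196 181 173 176 185 197 206 207 207]
 [114 166 200 208 209 207 205 192 169 143 126 128 149 176 198 206 207]
 [107 165 200 207 207 207 201 177 137  99  81  85 111 153 188 205 210]
 [104 161 199 208 209 207 198 168 116  74  57  60  90 136 180 203 210]
 [ 97 154 194 209 210 209 200 167 115  75  62  64  88 133 180 202 209]
 [ 90 144 187 207 209 208 202 178 138 104  94  97 119 153 186 203 208]
 [ 86 135 180 205 208 207 205 191 170 151 146 147 163 182 199 205 207]
 [ 81 127 175 203 207 207 208 202 195 186 185 188 193 200 207 207 209]
 [ 73 119 170 203 209 209 209 207 206 204 204 206 207 208 209 207 209]
 [ 72 114 167 201 208 208 209 208 208 208 209 206 208 207 206 203 201]
 [ 69 110 164 200 208 206 204 201 201 198 200 197 195 191 185 182 178]]
```

View pics/lug3.png

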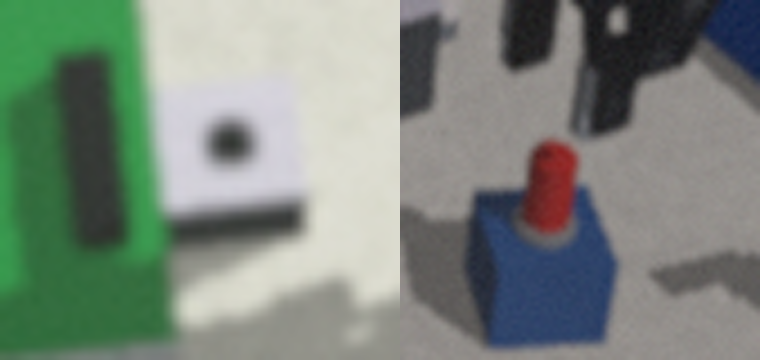

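The tongue hole is at about (263.4,162.4) in the top view. The side crop has the pin upright with the fingers above and around it, so I'll triangulate and descend.

```bash
python3 - <<'E'
from h import *
t,s=np.load("f4.npy",allow_pickle=True)
d=(200-t["color"].min(2).astype(float)).clip(20)-20; d[:158]=0;d[168:]=0;d[:,:259]=0;d[:,268:]=0
yy,xx=np.mgrid[:420,:560]; c=[(xx*d).sum()/d.sum(),(yy*d).sum()/d.sum()]
print(c,"hole",tri(t,c,s,[326.5,222.3]).round(4),plane(t,c,.066).round(4),plane(s,[326.5,222.3],.066).round(4))
# pin top in side: red top centre
print("pin side top px",[(b[0],b[1].round(1),cv2.boundingRect(b[2].astype(np.uint8))) for b in blobs(mask(s,"red")) if 340<b[1][0]<380 and b[1][1]>230])
# project pin axis
print(project(s,[[.622,-.2145,.085],[.622,-.2145,.049]]).round(1),project(s,observe()["position"]).round(1))
E
```

```text
[np.float64(263.30286738351253), np.float64(162.3812724014337)] hole [ 0.6205 -0.0577  0.0629] [[ 0.6193 -0.0575  0.066 ]] [[ 0.6189 -0.0617  0.066 ]]
pin side top px [(np.int32(173), array([363.2, 266.4]), (358, 257, 11, 20))]
[[363.5 258.8]
 [361.4 273.6]] [[364.7 246.6]]
```

move_arm --plan '[[[0,-0.05,0.5,0,0,0,0],[0,0,0.6,0,0,0,0],[0,0,0.6,0,0,0,0],[0,0,0.6,0,0,0,0],[0,0,0.4,0,0,0,0],[0,0,0.15,0,0,0,0],[0,0,0,0,0,0,0],[0,0,0,0,0,0,-1],[0,0,0,0,0,0,-1],[0,0,0,0,0,0,-1]]]' --grip_force 40

```text
clock: 66.1
position: [0.6221, -0.2143, 0.0561]
tool_rot: [-3.141, 0.001, -3.044]
force: [-0.8, 0.1, 4.7]
grip_width: 0.0186
finger_force: 39.1
```

move_arm --plan '[[[0,0,0,0,0,0,-1],[0,0,0,0,0,0,-1],[0,0,0,0,0,0,-1],[0,0,0,0,0,0,-1],[0,0,0,0,0,0,-1],[0,0,0,0,0,0,-1],[0,0,0,0,0,0,-1],[0,0,0,0,0,0,-1],[0,0,0,0,0,0,-1],[0,0,0,0,0,0,-1]]]'

```text
clock: 67.1
position: [0.6221, -0.2142, 0.0561]
tool_rot: [-3.141, 0.001, -3.044]
force: [-0.6, 0.3, 6.3]
grip_width: 0.019
finger_force: 39.1
```

move_arm --plan '[[[0,0,-0.2,0,0,0,-1],[0,0,-0.4,0,0,0,-1],[0,0,-0.6,0,0,0,-1],[0,0,-0.8,0,0,0,-1],[0,0,-0.8,0,0,0,-1],[0,0,-0.8,0,0,0,-1],[0,0,-0.6,0,0,0,-1],[0,0,0,0,0,0,-1],[0,0,0,0,0,0,-1],[0,0,0,0,0,0,-1]]]'

```text
clock: 68.1
position: [0.6213, -0.214, 0.1387]
tool_rot: [3.141, -0.001, -3.044]
force: [-0.7, 0.1, -0.2]
grip_width: 0.0188
finger_force: 39.0
```

```bash
python3 - <<'E'
from h import *
go(.6193,-.0573,.135,5.6);print(observe()["force"])
E
```

```text
turn units [ 0.   -0.01 -0.  ] then shift units [-0.67  7.81  0.19] | now [ 0.6213 -0.214   0.1387] [ 1.800e+02 -1.000e-01 -1.744e+02] grip 0.0188
[-0.72109895  0.06598168 -0.23012648]
```

move_arm --plan '[[[-0.08,0.6,0,0,0,0,-1],[-0.08,0.9,0,0,0,0,-1],[-0.08,0.9,0,0,0,0,-1],[-0.08,0.9,0,0,0,0,-1],[-0.07,0.9,0,0,0,0,-1],[-0.07,0.9,0,0,0,0,-1],[-0.07,0.9,0,0,0,0,-1],[-0.07,0.9,0,0,0,0,-1],[-0.07,0.6,0,0,0,0,-1],[0,0.31,0,0,0,0,-1]]]'

```text
clock: 69.1
position: [0.62, -0.0557, 0.1395]
tool_rot: [3.141, 0.0, -3.043]
force: [-0.2, -0.8, -0.8]
grip_width: 0.0185
finger_force: 39.1
```

move_arm --plan '[[[0,0,0,0,0,0,-1],[0,0,0,0,0,0,-1],[0,0,0,0,0,0,-1],[0,0,0,0,0,0,-1],[0,0,0,0,0,0,-1],[0,0,0,0,0,0,-1],[0,0,0,0,0,0,-1],[0,0,0,0,0,0,-1],[0,0,0,0,0,0,-1],[0,0,0,0,0,0,-1]]]'

```text
clock: 70.1
position: [0.6199, -0.0574, 0.1395]
tool_rot: [-3.142, 0.0, -3.044]
force: [0.5, 0.3, -0.7]
grip_width: 0.019
finger_force: 39.1
```

```bash
python3 - <<'E'
from h import *
go(.6193,-.0573,.112,5.6)
s=grab_frame("side"); x,y=project(s,[.6193,-.0573,.1])[0].astype(int);print(x,y)
cv2.imwrite("pics/ins.png",cv2.resize(s["color"][y-50:y+50,x-50:x+50],(500,500),interpolation=2)[:,:,::-1])
E
```

```text
turn units [-0.  0. -0.] then shift units [0.03 0.01 1.38] | now [ 0.6199 -0.0574  0.1395] [-180.     0.  -174.4] grip 0.019
326 207
```

View pics/ins.png

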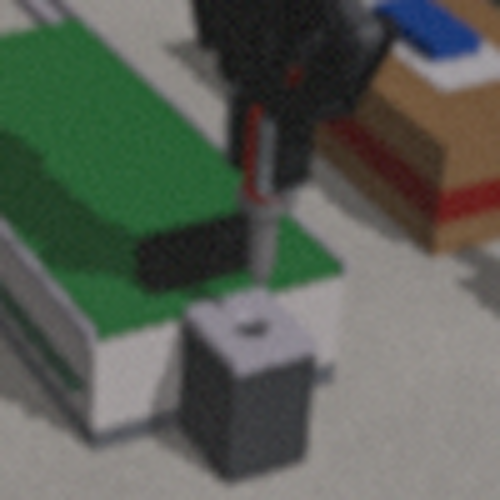

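The pin is upright, with its tip at about (328.4,214.4) and the hole at about (326.4,222.4) in side-image pixels. I'll check alignment against the projection.

```bash
python3 - <<'E'
from h import *
s=grab_frame("side")
print(project(s,[[.6199,-.0574,.0885],[.6199,-.0574,.066],[.6199,-.0604,.066]]).round(1))
E
```

```text
[[326.8 212.4]
 [326.1 221.1]
 [326.7 221.9]]
```

move_arm --plan '[[[0.06,0,0.2,0,0,0,-1],[0,0,0.3,0,0,0,-1],[0,0,0.3,0,0,0,-1],[0,0,0.2,0,0,0,-1],[0,0,0.1,0,0,0,-1],[0,0,0.1,0,0,0,-1],[0,0,0.1,0,0,0,-1],[0,0,0.1,0,0,0,-1],[0,0,0,0,0,0,-1],[0,0,0,0,0,0,-1]]]'

```text
clock: 71.2
position: [0.6187, -0.0575, 0.1115]
tool_rot: [-3.142, -0.0, -3.044]
force: [-0.2, 0.3, -0.4]
grip_width: 0.019
finger_force: 39.1
```

move_arm --plan '[[[0,0,0.1,0,0,0,-1],[0,0,0.1,0,0,0,-1],[0,0,0.1,0,0,0,-1],[0,0,0.1,0,0,0,-1],[0,0,0.1,0,0,0,-1],[0,0,0,0,0,0,-1],[0,0,0,0,0,0,-1],[0,0,0,0,0,0,-1],[0,0,0,0,0,0,-1],[0,0,0,0,0,0,-1]]]'

```text
clock: 72.2
position: [0.6187, -0.0575, 0.1016]
tool_rot: [-3.142, 0.0, -3.044]
force: [-0.3, 0.6, -0.9]
grip_width: 0.0187
finger_force: 39.1
```

move_arm --plan '[[[0,0,0.15,0,0,0,-1],[0,0,0.15,0,0,0,-1],[0,0,0.15,0,0,0,-1],[0,0,0.15,0,0,0,-1],[0,0,0.15,0,0,0,-1],[0,0,0.15,0,0,0,-1],[0,0,0.1,0,0,0,-1],[0,0,0,0,0,0,-1],[0,0,0,0,0,0,-1],[0,0,0,0,0,0,-1]]]'

```text
clock: 73.2
position: [0.6188, -0.0575, 0.0816]
tool_rot: [-3.142, 0.0, -3.044]
force: [0.3, -0.9, -1.0]
grip_width: 0.0186
finger_force: 39.1
```

move_arm --plan '[[[0,0,0.1,0,0,0,-1],[0,0,0.1,0,0,0,-1],[0,0,0.1,0,0,0,-1],[0,0,0.05,0,0,0,-1],[0,0,0,0,0,0,-1],[0,0,0,0,0,0,-1],[0,0,0,0,0,0,-1],[0,0,0,0,0,0,-1],[0,0,0,0,0,0,-1],[0,0,0,0,0,0,-1]]]'

```text
clock: 74.2
position: [0.6191, -0.0576, 0.0767]
tool_rot: [-3.141, 0.001, -3.045]
force: [-12.9, 1.3, 38.7]
grip_width: 0.0189
finger_force: 43.1
```

move_arm --plan '[[[0,0,-0.1,0,0,0,-1],[0,0,0,0,0,0,-0.2],[0,0,0,0,0,0,-0.2],[0,0,0,0,0,0,-0.2],[0,0,0,0,0,0,-0.2],[0,0,-0.5,0,0,0,-0.2],[0,0,-0.8,0,0,0,-0.2],[0,0,-1,0,0,0,-0.2],[0,0,-1,0,0,0,-0.2],[0,0,-1,0,0,0,-0.2]]]'

```text
clock: 75.2
position: [0.6189, -0.0575, 0.1649]
tool_rot: [-3.141, 0.001, -3.044]
force: [-0.8, 0.3, -0.5]
grip_width: 0.0342
finger_force: 0.0
```

move_arm --plan '[[[0,-1,0,0,0,0,-0.2],[0,-1,0,0,0,0,-0.2],[0,-1,0,0,0,0,-0.2],[0,-1,0,0,0,0,-0.2],[0,-1,0,0,0,0,-0.2],[0,-1,0,0,0,0,-0.2],[0,-1,0,0,0,0,-0.2],[0,0,0,0,0,0,-0.2],[0,0,0,0,0,0,-0.2],[0,0,0,0,0,0,-0.2]]]'

```text
clock: 76.2
position: [0.6324, -0.196, 0.1629]
tool_rot: [3.141, 0.0, -3.043]
force: [-0.6, -0.9, 0.2]
grip_width: 0.0345
finger_force: 0.0
```

```bash
python3 - <<'E'
from h import *
t=grab_frame("top");s=grab_frame("side")
cv2.imwrite("pics/fin.png",np.vstack([np.hstack([cv2.resize(t["color"][130:290,90:330],(450,300)),cv2.resize(s["color"][190:270,300:393],(349,300))]),cv2.resize(s["color"][120:420,160:560],(799,300))])[:,:,::-1])
p=[[b[1] for b in blobs(mask(f,"red")) if abs(b[1][0]-x)<8 and abs(b[1][1]-y)<15] for f,x,y in((t,264,160),(s,328,212))]; print(p,tri(t,p[0][0],s,p[1][0]).round(4))
m=blobs(mask(t,"green"))[0][2].astype(np.uint8)
print(plane(t,cv2.boxPoints(cv2.minAreaRect(cv2.findNonZero(m))),.066).mean(0).round(4))
E
```

```text
[[array([263.42222222, 159.51111111])], [array([326.88194444, 212.24305556])]] [ 0.6209 -0.0578  0.0892]
[0.6034 0.0997 0.066 ]
```

View pics/fin.png

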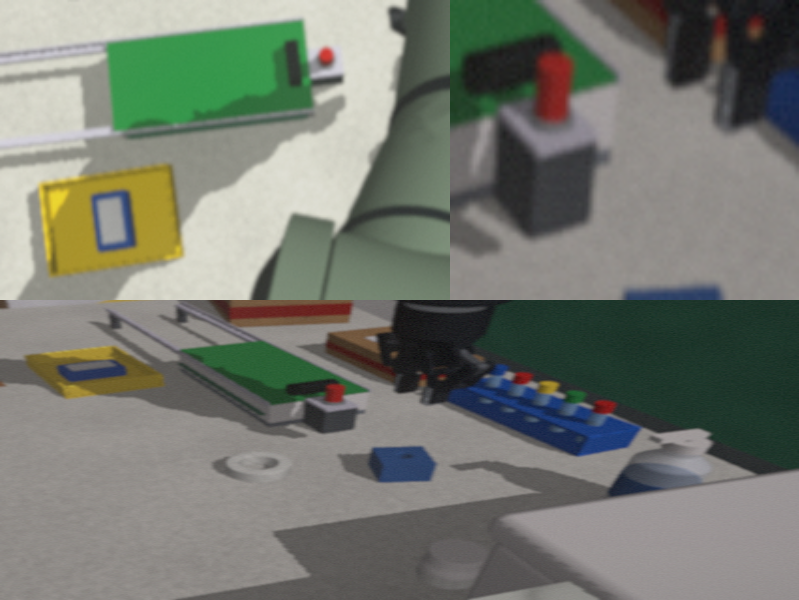

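The last pictures show the cover shut, the pin home (red centroid at 89 mm, 88 mm expected), the brick in the tray, and the jar and tape roll standing where they were.

```bash
python3 -c "
from workcell import job_done
print(job_done())"
```

```text
the job is handed in; nothing more can be done
None
```

The job is handed in: the brick is in the returns tray, all four samples (green, blue, yellow, orange) are in the compartment, the cover is shut against its stop, and the lock pin is fully home; I don't have the judge's verdict.

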